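# Free the stuck sauce-jar lids and load the steriliser

### The arm

A 6-joint arm with a two-finger parallel gripper is mounted at the origin on the work surface. World frame = base frame: x ahead of the robot, y to its left, z up, the work surface at z = 0. Lengths are in m, angles in rad, forces in N, time in s.
With the tool pointing down it reaches from about 0.3 to 0.85 m from the base axis. Payload 4.2 kg.
Tool frame: the origin (TCP) lies at the very end of the fingers, on their centre line; the grasp point (between the pads) lies 19 mm behind it; z points along the fingers, y is the line along which they close (so a half turn about z gives the same grasp; the last joint's range is limited). The gripper opens to 91 mm and grips with 3 to 60 N. Pads are 32 mm wide; open, the fingers measure 118 mm over their backs; the gripper's body (76 mm by 178 mm) begins 60 mm behind the grasp point.
Start: joints at [-1.249, 0.32, 1.565, -0, 1.257, -0.02], TCP at [0.193, -0.542, 0.214] pointing down, gripper open.
Joint ranges: [-3.11, 3.11], [-0.84, 2.01], [0.21, 2.61], [-1.34, 4.49], [0.05, 2.63], [-2.56, 2.56]. Speed limits (rad/s): [2.57, 2.57, 3.14, 3.14, 3.14, 3.14].

### API

Orientations are given as a rotation vector (axis times angle).
In Python, from plant import robot gives the robot as it stands.
- The arm moves only by the tool apply_moves, never from a script. Its arguments are lists of equal length, an entry for each row: "rot": the turn, a rotation vector about the tool's x, y, z in units of 180 degrees (1.0 is 180 degrees), a list of three; "linear": the shift along the tool's x, y, z in units of 150 mm (1.0 is 150 mm), a list of three; "grip": the finger opening in mm, from 0 to 91.2. A call has 1 to 8 rows; each row is the pose to reach, as a shift and turn from the pose commanded when the call began, along the tool's axes at that moment, turning the shorter way round; what a row does not reach only later rows make up. A row lasts 1/12 s, in which the tool goes at most 41.7 mm and 7.16 degrees, less where a joint would pass 70% of its speed; a pose out of reach is approached as far as the arm can. A call with a number of a shift or a turn outside -1 to 1 is refused whole. A call with a gripper value outside its range is refused whole. The fingers move at their own pace and stop on an object; "force" is the grip in N (left out, the last holds). Time passes only in rows, so rows that repeat a pose let the fingers close. It gives the time, the measured TCP pose, the force, the opening and the grip force at its end, in the units of the state.
- robot.get_state(): the state, without advancing time (a new reading comes with each control period).
- robot.capture(name): name is "side" or "top" or "wrist"; returns the picture (420x560x3 uint8, red, green, blue); there is no depth.
- robot.calibration(name): a dict with "K" (3x3 intrinsics, pixels), "R" (3x3) and "t" (3): a world point X has camera coordinates R X + t. Camera axes: x right, y down, z forward; pixel columns grow to the right and rows downward; lengths in m; the calibration is good to about 2 mm. A picture is of the moment at which its call begins: read the wrist's pose just before it. calibration takes no time and is no camera call; for the wrist camera it gives the pose at the moment of the call.
- robot.close_job(): hands the job in; it is judged then, once.
The state is a dict: "time_s": time; "joint_pos": joint angles; "joint_vel": joint speeds; "tau": joint torques, N m; "eef_pos": TCP position; "tcp_rot": TCP orientation; "ft_force": force on the tool from outside, world axes, zero at the start; "torque": the same for the moment, N m; "grip_width": finger opening in m; "grip_force": force on a finger pad.
Only numpy, scipy, OpenCV 4.12 (cv2) and the standard library are available. Lean on these libraries where they do the work, as an engineer would, in place of code of your own. Each camera call takes 0.05 s, during which the arm holds its last target. There are 200 camera calls.

### The job

The sauce jars in the rack are due for refilling: twist off every lid that is still stuck on a jar (a short hard anticlockwise twist breaks it loose, then it spins off easily). Put all those lids and the two small white china sauce cups standing on the counter into the drawer of the steriliser, then push the drawer fully shut; leave the other things on the counter standing where they are.

Things in the scene. Friction and masses are not known exactly. Their poses are not given: they have to be found in the camera images.
- jar_rack: Fixed stainless rack, 104 x 358 x 58 mm, holding three square glass jars (84 x 84 mm, shoulder at 78 mm) in a row 115 mm apart; they cannot turn or lift out. Origin: centre of its underside on the counter; y along the row, z up. A jar without a lid shows its neck (50 mm across, top 116 mm above the counter, with rubber ring).
- jar_a (a point): Point on the axis of the jar at the rack's +y end (rack y = +0.115 m), where a seated lid's lower edge lies, 92 mm above the counter; axes parallel to the rack's.
- jar_b (a point): Point on the axis of the jar in the middle (rack y = +0.000 m), where a seated lid's lower edge lies, 92 mm above the counter; axes parallel to the rack's.
- jar_c (a point): Point on the axis of the jar at the rack's -y end (rack y = -0.115 m), where a seated lid's lower edge lies, 92 mm above the counter; axes parallel to the rack's.
- lid_a: Gold-coloured metal lid, 66 mm across, 26 mm tall, on the jar at the rack's +y end; absent if that jar is already open. Origin: centre of its lower edge, z up through its flat top. Stuck, its axes are parallel to the rack's (yaw within 0.05 rad). Turned anticlockwise from above it resists (0.4 to 0.7 N m: grip 25 N or more) for about 0.4 rad, then runs freely; from 1.25 rad it lifts straight off, at 1.7 rad it meets a stop. 30 to 60 g.
- lid_b: Gold-coloured metal lid, 66 mm across, 26 mm tall, on the middle jar; absent if that jar is already open. Origin: centre of its lower edge, z up through its flat top. Stuck, its axes are parallel to the rack's (yaw within 0.05 rad). Turned anticlockwise from above it resists (0.4 to 0.7 N m: grip 25 N or more) for about 0.4 rad, then runs freely; from 1.25 rad it lifts straight off, at 1.7 rad it meets a stop. 30 to 60 g.
- lid_c: Gold-coloured metal lid, 66 mm across, 26 mm tall, on the jar at the rack's -y end; absent if that jar is already open. Origin: centre of its lower edge, z up through its flat top. Stuck, its axes are parallel to the rack's (yaw within 0.05 rad). Turned anticlockwise from above it resists (0.4 to 0.7 N m: grip 25 N or more) for about 0.4 rad, then runs freely; from 1.25 rad it lifts straight off, at 1.7 rad it meets a stop. 30 to 60 g.
- cup_a: Straight-sided white china sauce cup, open at the top, 58 mm across, 38 mm tall, wall 3 mm, loose on the counter in front of the jar rack. Origin: centre of its underside; z up through its mouth. 55 to 105 g.
- cup_b: Straight-sided white china sauce cup, open at the top, 58 mm across, 38 mm tall, wall 3 mm, loose on the counter in front of the jar rack. Origin: centre of its underside; z up through its mouth. 55 to 105 g.
- drawer (a joint): How far the drawer is pulled out along drawer_floor's -x, in m: 0 shut, 0.2 fully open. It stays where it is left (friction about 1 N). The steriliser is fixed, stainless, 300 mm deep (x), 360 mm wide (y), 160 mm tall; the front of the shut drawer is flush with the edge of its roof, which covers all that is not pulled out.
- drawer_handle (a point): Middle of the drawer's bar handle, 124 mm above the counter (36 mm below the steriliser's top). The bar is 11 mm thick, 130 mm long along y, and stands 35 mm in front of the drawer's front; it moves with the drawer. Axes as drawer_floor.
- drawer_floor (a point): Foot of the drawer's front panel, inside: on the inner floor, midway across, 56 mm above the counter; moves with the drawer. x runs back into the steriliser, y across to its left, z up. Inside: x from 0 to 247 mm, y from -158 to +158 mm; walls 46 mm high (front panel 88 mm), ceiling 92 mm above the floor. Pulled out by d, the part with x below d - 0.019 is clear of the roof.
- soy_bottle: Amber bottle, 60 mm across, 170 mm tall, behind the rack; leave alone. Origin under its centre.
- pepper_tin: Small tin, 52 mm across, 85 mm tall, in front between the rack and the drawer; leave alone. Origin under its centre.
- chopstick_jar: White pot of chopsticks, 72 mm across, 210 mm tall, left front; leave alone. Origin under its centre.
- timer: Flat white kitchen timer, 65 x 65 x 18 mm, in front, left of the tin; leave alone. Origin under its centre.
- ladle: Steel ladle, 300 mm long, 32 mm tall, lying on the right; leave alone. Origin under the middle of its handle.
- tongs: Steel tongs, 200 x 28 x 10 mm, lying at the left, near where the drawer opens; leave alone. Origin under their centre.
Not all that is in view belongs to the job. What is shaped like the cup_b but blue or purple is not meant.

How it is judged:
By the outcome, as a careful person would: the job done as asked, in the order asked, and still so for the second after the job is handed in, with the robot touching nothing.
Of lid_a, lid_b, lid_c only 2 to 3 are there at a start; the rules pass over those that are not, and their reading is None.
At some moment in a run one of cup_a, cup_b may be knocked a few centimetres aside while the robot is not near it.
Once in a run the grip may slacken for a moment while it holds something.
It also fails if it takes over 210 s, if anything falls off the work surface, if the arm or the gripper's body presses on something with over 40 N, if the wrist force passes 120 N, or if a joint passes its speed limit or range.

## Working session

There is one attempt and no reset: what is moved stays moved. The work goes in short steps, Python scripts to look and compute and a tool call to move; the robot and the scene stay as the last step left them, time stands still between calls to the robot, and variables do not carry over. Pictures are saved under pics/ and viewed, at most 14 in all, crops included, and the job is handed in when it is done.

Besides the shell and the picture viewer there is one more tool, called after ">>>" as a command line: name --argument value ..., lists and objects as JSON in quotes. apply_moves: Moves the arm, as the interface text tells. Shifts and turns lie within -1 to 1; 1 stands for 150 mm of shift or 180 degrees of turn. Its arguments: {"type":"object","properties":{"rot":{"type":"array","items":{"type":"array","items":{"type":"number"}}},"linear":{"type":"array","items":{"type":"array","items":{"type":"number"}}},"grip":{"type":"array","items":{"type":"number"}},"force":{"type":"number"}},"required":["rot","linear","grip"]}

```bash
ls; mkdir -p pics
python3 - <<'E'
from plant import robot
import cv2
s=robot.get_state();print(s)
for n in("top","side"):
    cv2.imwrite(f"pics/{n}0.png",robot.capture(n)[:,:,::-1]);print(n,robot.calibration(n))
E
```

```text
pics
{'time_s': 0.0, 'joint_pos': array([-1.24899275e+00,  3.20266624e-01,  1.56565657e+00, -3.36584467e-05,
        1.25738346e+00, -1.99992799e-02]), 'joint_vel': array([ 0.00108684, -0.00334444,  0.00228232, -0.00028703, -0.00011428,
        0.0003817 ]), 'tau': array([-3.63296458e-04, -4.12456834e+01, -2.31970829e+01,  7.26626138e-02,
        4.57607908e-02, -1.47348264e-04]), 'eef_pos': array([ 0.1925665 , -0.54127098,  0.21314351]), 'tcp_rot': array([-3.09415759e+00, -5.34021625e-01,  4.54204789e-04]), 'ft_force': array([-0.4879079 , -0.25435398, -0.71141529]), 'torque': array([ 0.02790294,  0.02420079, -0.01514146]), 'grip_force': 0.0, 'grip_width': 0.09120215031046594}
top {'K': array([[442.4557221 ,   0.        , 279.57139278],
       [  0.        , 442.4557221 , 215.16958323],
       [  0.        ,   0.        ,   1.        ]]), 'R': array([[ 2.55414479e-02, -9.99668486e-01,  3.24844809e-03],
       [-9.90217603e-01, -2.57456053e-02, -1.37135925e-01],
       [ 1.37174096e-01,  2.85979620e-04, -9.90546912e-01]]), 't': array([-0.00875504,  0.5595847 ,  1.20882436])}
side {'K': array([[409.8911356 ,   0.        , 278.00157257],
       [  0.        , 409.8911356 , 211.47750986],
       [  0.        ,   0.        ,   1.        ]]), 'R': array([[-0.74217462, -0.6700359 , -0.01512343],
       [-0.35168869,  0.40856346, -0.8422535 ],
       [ 0.57051897, -0.61978044, -0.53886948]]), 't': array([0.41150353, 0.262419  , 1.07620271])}
```

View pics/top0.png

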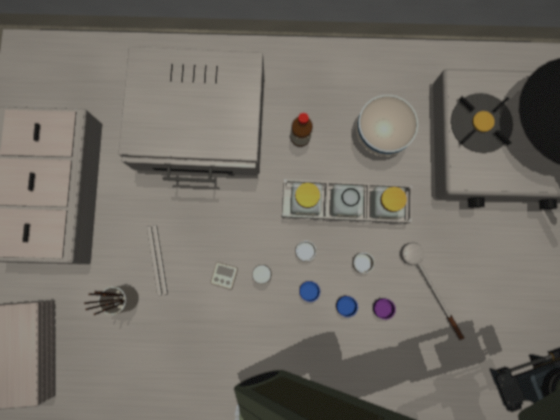

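View pics/side0.png

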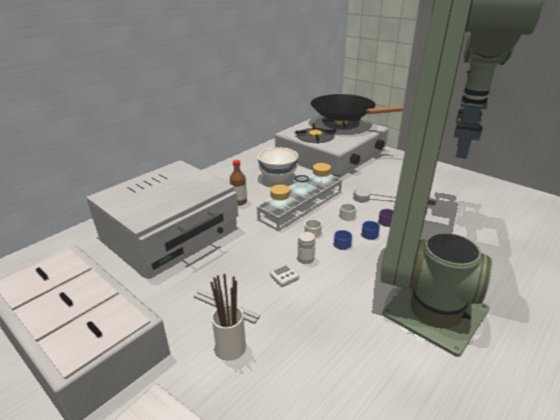

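The top view shows gold lids on the left jar (307,195) and the right jar (394,199), with an open neck in the middle (350,198). The white cups are at (305,251) and (362,263), the tin at (262,274), and the drawer handle at about (191,181). The side view confirms which objects are the cups and which is the tin, and the drawer looks almost shut.

```bash
cat > h.py <<'E'
import numpy as np, cv2
from plant import robot
from scipy.spatial.transform import Rotation as Rn
def ray(n,u,v,z,c=None):
    c=c or robot.calibration(n); K,R,t=c["K"],c["R"],c["t"]
    o=-R.T@t; d=R.T@np.linalg.solve(K,[u,v,1.]); return o+d*(z-o[2])/d[2]
def proj(n,X,c=None):
    c=c or robot.calibration(n); p=c["K"]@(c["R"]@np.array(X,float)+c["t"]); return p[:2]/p[2]
def snap(n,f):
    c=robot.calibration(n); im=robot.capture(n)[:,:,::-1].copy(); cv2.imwrite(f"pics/{f}.png",im); return im,c
E
python3 - <<'E'
from h import *
im=cv2.imread("pics/top0.png")
hsv=cv2.cvtColor(im,cv2.COLOR_BGR2HSV)
m=cv2.inRange(hsv,(18,120,100),(35,255,255))
n,l,st,ce=cv2.connectedComponentsWithStats(m)
for i in range(1,n):
    if st[i,4]>100: print("gold",ce[i],st[i],ray("top",*ce[i],.118).round(4))
for p in [(305,251),(362,263)]: print("cup",ray("top",*p,.038).round(3))
print("neck",ray("top",350,198,.116).round(3))
for p in [(164,183),(217,186),(191,184)]:print("handle",ray("top",*p,.124).round(3))
for p in [(123,158),(258,167)]:print("roof edge",ray("top",*p,.160).round(3))
cv2.imwrite("pics/cropd.png",cv2.resize(im[130:310,110:430],None,fx=2.5,fy=2.5,interpolation=cv2.INTER_CUBIC))
E
```

```text
gold [483.53623188 120.6115942 ] [473 111  22  20 345] [ 0.8229 -0.5429  0.118 ]
gold [307.13544018 194.66139955] [296 183  23  24 443] [ 0.6055 -0.0661  0.118 ]
gold [393.44301075 198.60860215] [381 187  25  24 465] [ 0.6008 -0.2953  0.118 ]
cup [ 0.461 -0.068  0.038]
cup [ 0.431 -0.227  0.038]
neck [ 0.6   -0.18   0.116]
handle [0.626 0.314 0.124]
handle [0.621 0.173 0.124]
handle [0.625 0.242 0.124]
roof edge [0.681 0.414 0.16 ]
roof edge [0.667 0.064 0.16 ]
```

View pics/cropd.png

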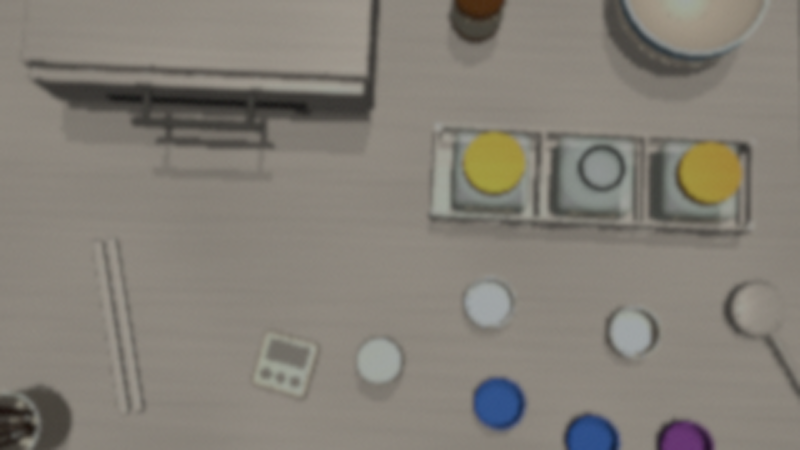

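The crop puts the handle bar at about px (164,178)–(217,181), with its shadow below, so the drawer is shut. Next I'll write a planner and open the drawer first.

```bash
cat >> h.py <<'E'
def yawof(s): 
    x=Rn.from_rotvec(s["tcp_rot"]).as_matrix()[:,0]; return np.arctan2(x[1],x[0])
def plan(wps):
    """wps: (x,y,z,yaw); prints per call the shift/turn in tool units and row count, split to fit the limits"""
    s=robot.get_state(); p=s["eef_pos"]; w=yawof(s); print("at",p.round(4),round(w,3),"J6",s["joint_pos"][5].round(2),"t",s["time_s"])
    for q in wps:
        q=np.array(q,float); D=q[:3]-p; dw=q[3]-w
        n=int(max(1,np.ceil(np.linalg.norm(D)/.15),np.ceil(abs(dw)/.95)))
        for k in range(n):
            c,sn=np.cos(w),np.sin(w); d=D/n
            L=np.array([c*d[0]+sn*d[1], sn*d[0]-c*d[1], -d[2]])/.15
            r=-dw/n/np.pi
            rows=int(max(np.ceil(np.linalg.norm(d)/.0417),np.ceil(abs(dw/n)/.125)))+1
            p=p+d; w=w+dw/n
            print("rows",min(rows,8),"lin",L.round(3).tolist(),"rz",round(r,3))
        print("  ->",p.round(3),round(w,3))
E
python3 - <<'E'
from h import *
a,b=ray("top",164,178.6,.129),ray("top",216.8,180.8,.129)
print(a,b,(a+b)/2,np.arctan2(-(a-b)[0],(a-b)[1]))
m=(a+b)/2
plan([(.25,-.4,.30,.34),(.55,.1,.30,1.53),(m[0],m[1],.25,1.53)])
E
```

```text
[0.6366326  0.31323605 0.129     ] [0.63436717 0.17364484 0.129     ] [0.63549988 0.24344044 0.129     ] -0.01622760508562241
at [ 0.1926 -0.5413  0.2132] 0.342 J6 -0.02 t 0.1
rows 4 lin [0.338, -0.38, -0.289] rz 0.0
rows 4 lin [0.338, -0.38, -0.289] rz 0.0
  -> [ 0.25 -0.4   0.3 ] 0.34
rows 5 lin [0.749, -0.619, -0.0] rz -0.095
rows 5 lin [0.898, -0.372, -0.0] rz -0.095
rows 5 lin [0.967, -0.093, -0.0] rz -0.095
rows 5 lin [0.952, 0.195, -0.0] rz -0.095
  -> [0.55 0.1  0.3 ] 1.53
rows 4 lin [0.489, 0.265, 0.167] rz -0.0
rows 4 lin [0.489, 0.265, 0.167] rz -0.0
  -> [0.635 0.243 0.25 ] 1.53
```

>>> apply_moves --linear '[[0.68,-0.76,-0.58],[0.68,-0.76,-0.58],[0.68,-0.76,-0.58],[0.68,-0.76,-0.58],[0.68,-0.76,-0.58],[0.68,-0.76,-0.58]]' --rot '[[0,0,0],[0,0,0],[0,0,0],[0,0,0],[0,0,0],[0,0,0]]' --grip '[91,91,91,91,91,91]'

```text
time_s: 0.6
eef_pos: [0.2516, -0.399, 0.3028]
tcp_rot: [3.091, 0.538, 0.002]
ft_force: [0.2, -0.3, -0.1]
grip_width: 0.0909
grip_force: 0.0
```

>>> apply_moves --linear '[[0.749,-0.619,0],[0.749,-0.619,0],[0.749,-0.619,0],[0.749,-0.619,0],[0.749,-0.619,0]]' --rot '[[0,0,-0.095],[0,0,-0.095],[0,0,-0.095],[0,0,-0.095],[0,0,-0.095]]' --grip '[91,91,91,91,91]'

```text
time_s: 1.02
eef_pos: [0.3263, -0.2731, 0.2996]
tcp_rot: [-2.978, -0.993, 0.001]
ft_force: [-0.5, 0.1, -1.0]
grip_width: 0.0911
grip_force: 0.0
```

>>> apply_moves --linear '[[0.898,-0.372,0],[0.898,-0.372,0],[0.898,-0.372,0],[0.898,-0.372,0],[0.898,-0.372,0]]' --rot '[[0,0,-0.095],[0,0,-0.095],[0,0,-0.095],[0,0,-0.095],[0,0,-0.095]]' --grip '[91,91,91,91,91]'

```text
time_s: 1.43
eef_pos: [0.4016, -0.1486, 0.2996]
tcp_rot: [-2.798, -1.425, 0.001]
ft_force: [-0.6, -0.8, 0.1]
grip_width: 0.0908
grip_force: 0.0
```

>>> apply_moves --linear '[[0.967,-0.093,0],[0.967,-0.093,0],[0.967,-0.093,0],[0.967,-0.093,0],[0.967,-0.093,0]]' --rot '[[0,0,-0.095],[0,0,-0.095],[0,0,-0.095],[0,0,-0.095],[0,0,-0.095]]' --grip '[60,60,50,40,32]'

```text
time_s: 1.85
eef_pos: [0.4766, -0.0237, 0.2993]
tcp_rot: [-2.556, -1.824, 0.002]
ft_force: [-0.0, 0.5, -0.1]
grip_width: 0.0607
grip_force: 0.0
```

>>> apply_moves --linear '[[0.952,0.195,0],[0.952,0.195,0],[0.952,0.195,0],[0.952,0.195,0],[0.952,0.195,0]]' --rot '[[0,0,-0.095],[0,0,-0.095],[0,0,-0.095],[0,0,-0.095],[0,0,-0.095]]' --grip '[28,28,28,28,28]'

```text
time_s: 2.27
eef_pos: [0.5512, 0.1014, 0.2988]
tcp_rot: [-2.258, -2.183, 0.002]
ft_force: [0.5, -1.4, -0.3]
grip_width: 0.0287
grip_force: 0.0
```

Run:
```python
from h import *
plan([(.6355,.2434,.25,1.5547)])
snap("wrist","w1")
```

```text
at [0.5512 0.1014 0.2988] 1.537 J6 0.2 t 2.2667
rows 4 lin [0.483, 0.265, 0.163] rz -0.003
rows 4 lin [0.48, 0.269, 0.163] rz -0.003
  -> [0.636 0.243 0.25 ] 1.555
```

View pics/w1.png

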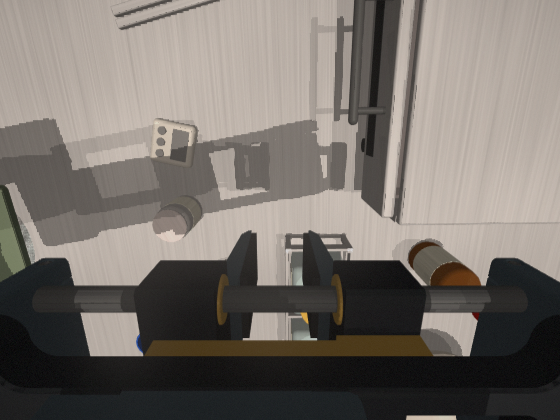

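The wrist view shows the handle bar's right end at (352,122) and the bar running up to about (358,15). I'll get its x from this view and go down.

Run:
```python
from h import *
a=ray("wrist",353,121,.127);b=ray("wrist",358,15,.127);print(a,b,np.arctan2(-(b-a)[0],(b-a)[1]))
for p in[(386,212),(405,20)]:print(ray("wrist",*p,.16))
t=np.array([(a+b)[0]/2,.2434])
plan([(t[0],t[1],.25,1.545),(t[0],t[1],.108,1.545)])
```

```text
[0.63463525 0.18021493 0.127     ] [0.63579583 0.28363261 0.127     ] -0.01122178962076909
[0.66704111 0.08227507 0.16      ]
[0.67144956 0.26818917 0.16      ]
at [0.5499 0.0996 0.2991] 1.536 J6 0.19 t 2.3167
rows 4 lin [0.489, 0.267, 0.164] rz -0.001
rows 4 lin [0.488, 0.27, 0.164] rz -0.001
  -> [0.635 0.243 0.25 ] 1.545
rows 5 lin [0.0, -0.0, 0.947] rz -0.0
  -> [0.635 0.243 0.108] 1.545
```

>>> apply_moves --linear '[[0.977,0.537,0.328],[0.977,0.537,0.328],[0.977,0.537,0.328],[0.977,0.537,0.328],[0.977,0.537,0.328],[0.977,0.537,0.328]]' --rot '[[0,0,-0.005],[0,0,-0.005],[0,0,-0.005],[0,0,-0.005],[0,0,-0.005],[0,0,-0.005]]' --grip '[28,28,28,28,28,28]'

```text
time_s: 2.82
eef_pos: [0.6351, 0.2431, 0.2487]
tcp_rot: [-2.243, -2.199, 0.008]
ft_force: [0.0, -0.2, 0.3]
grip_width: 0.028
grip_force: 0.0
```

>>> apply_moves --linear '[[0,0,0.2],[0,0,0.4],[0,0,0.6],[0,0,0.75],[0,0,0.87],[0,0,0.947],[0,0,0.947]]' --rot '[[0,0,0],[0,0,0],[0,0,0],[0,0,0],[0,0,0],[0,0,0],[0,0,0]]' --grip '[28,28,28,28,28,28,28]'

```text
time_s: 3.4
eef_pos: [0.6331, 0.241, 0.1079]
tcp_rot: [-2.245, -2.196, 0.008]
ft_force: [-0.7, 0.8, -0.7]
grip_width: 0.028
grip_force: 0.0
```

>>> apply_moves --linear '[[0,0,0],[0,0,0],[0,0,0],[0,0,0],[0,0,0],[0,0,0]]' --rot '[[0,0,0],[0,0,0],[0,0,0],[0,0,0],[0,0,0],[0,0,0]]' --grip '[8,8,8,8,8,8]' --force 15

```text
time_s: 3.9
eef_pos: [0.6359, 0.244, 0.1118]
tcp_rot: [2.241, 2.198, 0.004]
ft_force: [0.6, -2.8, 6.0]
grip_width: 0.0105
grip_force: 15.0
```

Run:
```python
from h import *
s=robot.get_state();p=s["eef_pos"];print(s["ft_force"],s["grip_width"],s["grip_force"])
w=-.018; d=-.197
plan([(p[0]+d*np.cos(w),p[1]+d*np.sin(w),p[2],yawof(s))])
```

```text
[ 0.58367949 -2.8404766   5.9640697 ] 0.010537338277417456 15.001204311847687
at [0.6359 0.244  0.1118] 1.552 J6 0.37 t 3.9
rows 4 lin [-0.001, -0.657, -0.0] rz -0.0
rows 4 lin [-0.001, -0.657, -0.0] rz -0.0
  -> [0.439 0.248 0.112] 1.552
```

>>> apply_moves --linear '[[0,-0.1,0],[0,-0.25,0],[0,-0.4,0],[0,-0.55,0],[0,-0.66,0],[0,-0.66,0]]' --rot '[[0,0,0],[0,0,0],[0,0,0],[0,0,0],[0,0,0],[0,0,0]]' --grip '[8,8,8,8,8,8]'

```text
time_s: 4.4
eef_pos: [0.5326, 0.2461, 0.1117]
tcp_rot: [-2.241, -2.201, 0.002]
ft_force: [-2.8, -2.7, 7.2]
grip_width: 0.0102
grip_force: 15.0
```

>>> apply_moves --linear '[[0,-0.15,0],[0,-0.3,0],[0,-0.45,0],[0,-0.57,0],[0,-0.65,0],[0,-0.65,0]]' --rot '[[0,0,0],[0,0,0],[0,0,0],[0,0,0],[0,0,0],[0,0,0]]' --grip '[8,8,8,8,8,8]'

```text
time_s: 4.9
eef_pos: [0.4474, 0.248, 0.1117]
tcp_rot: [2.224, 2.194, 0.028]
ft_force: [30.0, -10.0, -15.7]
grip_width: 0.0216
grip_force: 15.0
```

Run:
```python
from h import *
s=robot.get_state();print(s["ft_force"],s["eef_pos"],s["grip_width"],s["grip_force"])
```

```text
[ 29.96516251  -9.99645464 -15.72239188] [0.4474222  0.24798783 0.11168596] 0.021554032623872572 15.037450790405273
```

>>> apply_moves --linear '[[0,0.05,0],[0,0.07,0],[0,0.07,0],[0,0.07,0],[0,0.07,0],[0,0.07,0]]' --rot '[[0,0,0],[0,0,0],[0,0,0],[0,0,0],[0,0,0],[0,0,0]]' --grip '[30,30,30,30,30,30]'

```text
time_s: 5.4
eef_pos: [0.448, 0.2481, 0.1095]
tcp_rot: [-2.242, -2.2, 0.001]
ft_force: [-0.1, 0.5, -0.2]
grip_width: 0.0299
grip_force: 0.0
```

>>> apply_moves --linear '[[0,0,-0.2],[0,0,-0.4],[0,0,-0.6],[0,0,-0.8],[0,0,-1],[0,0,-1]]' --rot '[[0,0,0],[0,0,0],[0,0,0],[0,0,0],[0,0,0],[0,0,0]]' --grip '[30,30,30,30,30,30]'

```text
time_s: 5.9
eef_pos: [0.4509, 0.2496, 0.2659]
tcp_rot: [2.24, 2.198, 0.018]
ft_force: [0.2, 0.3, 0.2]
grip_width: 0.0302
grip_force: 0.0
```

Run:
```python
from h import *
s=robot.get_state();print(s["ft_force"],s["eef_pos"])
im,c=snap("top","t2")
cv2.imwrite("pics/t2c.png",cv2.resize(im[130:310,60:380],None,fx=2.5,fy=2.5,interpolation=cv2.INTER_CUBIC))
```

```text
[0.21925049 0.28422485 0.23703627] [0.45093354 0.24963401 0.26588363]
```

View pics/t2c.png

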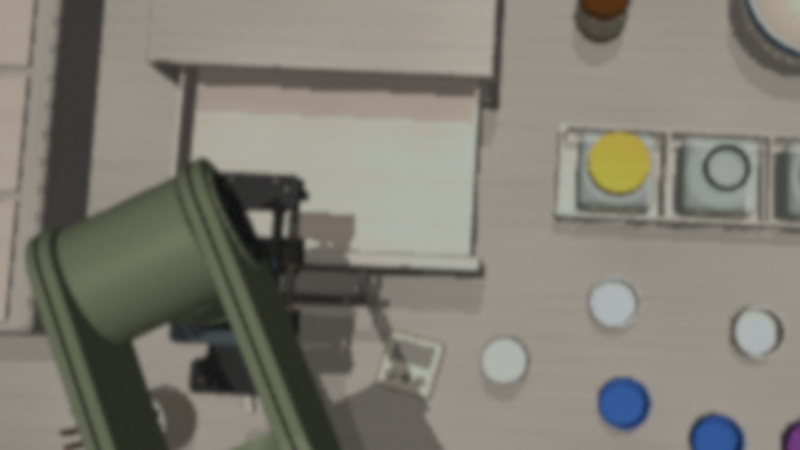

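The drawer is now open, with the front panel top at about px (180..252,236), and the cups haven't moved. I'll head for lid A and measure it from close by.

Run:
```python
from h import *
for q in [(420/2.5+60,258/2.5+130),(481/2.5+60,263/2.5+130)]: print("panel inner top",ray("top",*q,.144).round(4))
print("panel outer",ray("top",481/2.5+60,270/2.5+130,.144).round(4),"handle",ray("top",370/2.5+60,285/2.5+130,.129).round(4))
print("right wall top outer",ray("top",478/2.5+60,200/2.5+130,.102).round(4),"left wall",ray("top",180/2.5+60,120/2.5+130,.102).round(4))
plan([(.605,-.165,.25,1.553)])
```

```text
panel inner top [0.4949 0.1366 0.144 ]
panel inner top [0.4914 0.0739 0.144 ]
panel outer [0.4842 0.0737 0.144 ] handle [0.467  0.1889 0.129 ]
right wall top outer [0.5628 0.082  0.102 ] left wall [0.6419 0.407  0.102 ]
at [0.4498 0.249  0.263 ] 1.552 J6 0.5 t 5.95
rows 5 lin [-0.913, 0.362, 0.029] rz -0.0
rows 5 lin [-0.913, 0.362, 0.029] rz -0.0
rows 5 lin [-0.914, 0.362, 0.029] rz -0.0
  -> [ 0.605 -0.165  0.25 ] 1.553
```

>>> apply_moves --linear '[[-0.913,0.362,0.029],[-0.913,0.362,0.029],[-0.913,0.362,0.029],[-0.913,0.362,0.029],[-0.913,0.362,0.029]]' --rot '[[0,0,0],[0,0,0],[0,0,0],[0,0,0],[0,0,0]]' --grip '[50,60,70,91,91]'

```text
time_s: 6.37
eef_pos: [0.5004, 0.1063, 0.2536]
tcp_rot: [2.248, 2.195, -0.005]
ft_force: [0.0, 0.4, 0.2]
grip_width: 0.0607
grip_force: 0.0
```

>>> apply_moves --linear '[[-0.913,0.362,0.029],[-0.913,0.362,0.029],[-0.913,0.362,0.029],[-0.913,0.362,0.029],[-0.913,0.362,0.029]]' --rot '[[0,0,0],[0,0,0],[0,0,0],[0,0,0],[0,0,0]]' --grip '[91,91,91,91,91]'

```text
time_s: 6.78
eef_pos: [0.5524, -0.0309, 0.2492]
tcp_rot: [-2.247, -2.195, 0.004]
ft_force: [1.0, -0.7, 0.2]
grip_width: 0.0905
grip_force: 0.0
```

>>> apply_moves --linear '[[-0.913,0.362,0.029],[-0.913,0.362,0.029],[-0.913,0.362,0.029],[-0.913,0.362,0.029],[-0.913,0.362,0.029]]' --rot '[[0,0,0],[0,0,0],[0,0,0],[0,0,0],[0,0,0]]' --grip '[91,91,91,91,91]'

```text
time_s: 7.2
eef_pos: [0.6042, -0.1684, 0.2445]
tcp_rot: [-2.246, -2.195, 0.003]
ft_force: [-0.5, 1.1, 0.4]
grip_width: 0.0911
grip_force: 0.0
```

Run:
```python
from h import *
im,c=snap("wrist","w2")
hsv=cv2.cvtColor(im,cv2.COLOR_BGR2HSV)
m=cv2.inRange(hsv,(16,110,90),(36,255,255))
n,l,st,ce=cv2.connectedComponentsWithStats(m)
for i in range(1,n):
    if st[i,4]>150: print("gold",ce[i].round(1),st[i],ray("wrist",*ce[i],.118,c).round(4))
```

```text
gold [279.8  99.8] [ 246   64   69   73 3908] [ 0.6063 -0.0656  0.118 ]
gold [280.  280.4] [259 274  43  12 347] [ 0.6021 -0.2596  0.118 ]
gold [110.7 302.6] [107 280  11  43 185] [ 0.4021 -0.2848  0.118 ]
gold [279.7 319.8] [253 312  54  20 816] [ 0.6006 -0.3128  0.118 ]
```

View pics/w2.png

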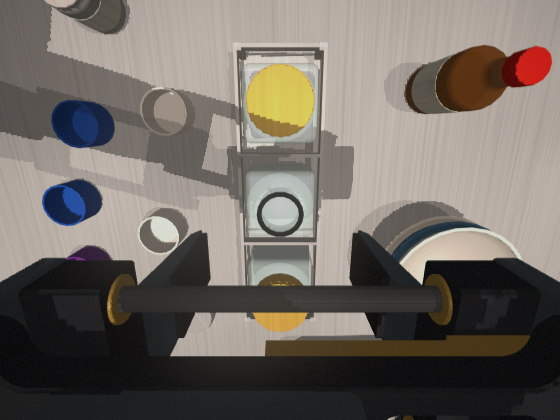

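The wrist view shows lid A at (280,100), the middle neck open, and lid C behind the fingers. The lid A positions agree at (0.606, -0.066). Next I'll go down on lid A.

Run:
```python
from h import *
plan([(.606,-.0657,.20,1.553),(.606,-.0657,.097,1.553)])
```

```text
at [ 0.6034 -0.1661  0.2448] 1.549 J6 -0.27 t 7.25
rows 4 lin [0.669, 0.003, 0.299] rz -0.001
  -> [ 0.606 -0.066  0.2  ] 1.553
rows 4 lin [0.0, 0.0, 0.687] rz -0.0
  -> [ 0.606 -0.066  0.097] 1.553
```

>>> apply_moves --linear '[[0.669,0.003,0.299],[0.669,0.003,0.299],[0.669,0.003,0.299],[0.669,0.003,0.299],[0.669,0.003,0.299]]' --rot '[[0,0,0],[0,0,0],[0,0,0],[0,0,0],[0,0,0]]' --grip '[91,91,91,91,91]'

```text
time_s: 7.67
eef_pos: [0.6046, -0.0622, 0.201]
tcp_rot: [-2.236, -2.203, 0.002]
ft_force: [0.5, -0.7, 0.9]
grip_width: 0.0909
grip_force: 0.0
```

>>> apply_moves --linear '[[0,0,0.2],[0,0,0.4],[0,0,0.55],[0,0,0.65],[0,0,0.687],[0,0,0.687]]' --rot '[[0,0,0],[0,0,0],[0,0,0],[0,0,0],[0,0,0],[0,0,0]]' --grip '[91,91,91,91,91,91]'

```text
time_s: 8.17
eef_pos: [0.6051, -0.0656, 0.0979]
tcp_rot: [-2.242, -2.198, 0.002]
ft_force: [-0.2, -1.0, 0.2]
grip_width: 0.0911
grip_force: 0.0
```

>>> apply_moves --linear '[[0,0,0],[0,0,0],[0,0,0],[0,0,0],[0,0,0],[0,0,0]]' --rot '[[0,0,0],[0,0,0],[0,0,0],[0,0,0],[0,0,0],[0,0,0]]' --grip '[60,60,60,60,60,60]' --force 45

```text
time_s: 8.67
eef_pos: [0.6067, -0.0657, 0.0998]
tcp_rot: [2.242, 2.198, 0.002]
ft_force: [0.9, 0.2, 4.1]
grip_width: 0.0641
grip_force: 45.0
```

Run:
```python
from h import *
s=robot.get_state();print(s["ft_force"],s["torque"],s["eef_pos"],s["grip_width"],s["grip_force"])
```

```text
[0.89607137 0.19106344 4.05208879] [ 0.0129392  -0.14859534  0.04705578] [ 0.60668782 -0.06570946  0.09982214] 0.06408671668250378 45.00126465161884
```

>>> apply_moves --linear '[[0,0,0],[0,0,0],[0,0,0],[0,0,0],[0,0,0],[0,0,0],[0,0,0]]' --rot '[[0,0,-0.035],[0,0,-0.07],[0,0,-0.105],[0,0,-0.14],[0,0,-0.175],[0,0,-0.21],[0,0,-0.23]]' --grip '[60,60,60,60,60,60,60]'

```text
time_s: 9.25
eef_pos: [0.6069, -0.0657, 0.1005]
tcp_rot: [1.313, 2.851, 0.001]
ft_force: [1.0, 0.4, 8.0]
grip_width: 0.0643
grip_force: 45.0
```

>>> apply_moves --linear '[[0,0,0],[0,0,0],[0,0,0],[0,0,0],[0,0,0],[0,0,0],[0,0,0],[0,0,0]]' --rot '[[0,0,-0.035],[0,0,-0.07],[0,0,-0.105],[0,0,-0.14],[0,0,-0.175],[0,0,-0.21],[0,0,-0.23],[0,0,-0.23]]' --grip '[60,60,60,60,60,60,60,60]'

```text
time_s: 9.92
eef_pos: [0.6065, -0.0657, 0.1]
tcp_rot: [0.224, 3.131, -0.0]
ft_force: [-0.1, 1.0, 4.5]
grip_width: 0.0642
grip_force: 45.2
```

Run:
```python
from h import *
s=robot.get_state();print(s["ft_force"],s["torque"],s["eef_pos"],yawof(s),s["grip_width"],s["grip_force"])
```

```text
[-0.06847996  0.99898776  4.52210761] [ 0.0862461  -0.09704331 -0.02750798] [ 0.606521   -0.06565901  0.10004907] 2.998732032498114 0.06420193824872987 45.213139359257184
```

>>> apply_moves --linear '[[0,0,-0.03],[0,0,-0.07],[0,0,-0.1],[0,0,-0.1]]' --rot '[[0,0,0],[0,0,0],[0,0,0],[0,0,0]]' --grip '[60,60,60,60]'

```text
time_s: 10.25
eef_pos: [0.6065, -0.0656, 0.115]
tcp_rot: [0.228, 3.131, -0.0]
ft_force: [0.5, -0.3, -1.1]
grip_width: 0.0641
grip_force: 45.0
```

Run:
```python
from h import *
s=robot.get_state();print(s["ft_force"],s["torque"],s["eef_pos"],yawof(s),s["grip_width"],s["grip_force"])
A=-.018; o=np.array([.493,.2434+.0025]); ex=np.array([np.cos(A),np.sin(A)]); ey=np.array([-np.sin(A),np.cos(A)])
for n,x,y in[("P1",.135,.075),("P2",.135,-.075),("P3",.05,.075),("P4",.05,-.075)]: print(n,(o+ex*x+ey*y).round(4))
g=o+ex*.135+ey*.075
plan([(.606,-.066,.25,3.0),(g[0],g[1],.25,np.pi+A),(g[0],g[1],.066,np.pi+A)])
```

```text
[ 0.46765711 -0.28596536 -1.06065871] [ 0.13731775 -0.10454403  0.00912258] [ 0.60646761 -0.06562275  0.11497184] 2.996358967845857 0.06409296151670271 44.99852772199958
P1 [0.6293 0.3185]
P2 [0.6266 0.1685]
P3 [0.5443 0.32  ]
P4 [0.5416 0.17  ]
at [ 0.6065 -0.0656  0.115 ] 2.996 J6 -1.55 t 10.25
rows 5 lin [0.003, -0.003, -0.9] rz -0.001
  -> [ 0.606 -0.066  0.25 ] 3.0
rows 5 lin [0.069, 0.853, -0.0] rz -0.013
rows 5 lin [0.034, 0.855, -0.0] rz -0.013
rows 5 lin [-0.001, 0.856, -0.0] rz -0.013
  -> [0.629 0.318 0.25 ] 3.124
rows 4 lin [0.0, -0.0, 0.613] rz -0.0
rows 4 lin [0.0, -0.0, 0.613] rz -0.0
  -> [0.629 0.318 0.066] 3.124
```

Run:
```python
from h import *
s=robot.get_state();c=robot.calibration("wrist");R=Rn.from_rotvec(s["tcp_rot"]).as_matrix()
print("cam in tool",R.T@(-c["R"].T@c["t"]-s["eef_pos"]))
plan([(.606,-.066,.25,3.0),(.6193,.3187,.25,3.124),(.6193,.3187,.066,3.124)])
```

```text
cam in tool [ 8.14660131e-02  7.39838232e-05 -1.70564329e-01]
at [ 0.6065 -0.0656  0.115 ] 2.996 J6 -1.55 t 10.25
rows 5 lin [0.003, -0.003, -0.9] rz -0.001
  -> [ 0.606 -0.066  0.25 ] 3.0
rows 5 lin [0.091, 0.851, -0.0] rz -0.013
rows 5 lin [0.056, 0.854, -0.0] rz -0.013
rows 5 lin [0.021, 0.855, -0.0] rz -0.013
  -> [0.619 0.319 0.25 ] 3.124
rows 4 lin [-0.0, 0.0, 0.613] rz -0.0
rows 4 lin [-0.0, 0.0, 0.613] rz -0.0
  -> [0.619 0.319 0.066] 3.124
```

>>> apply_moves --linear '[[0,0,-0.2],[0,0,-0.4],[0,0,-0.6],[0,0,-0.8],[0,0,-0.9],[0,0,-0.9]]' --rot '[[0,0,0],[0,0,0],[0,0,0],[0,0,0],[0,0,0],[0,0,0]]' --grip '[60,60,60,60,60,60]'

```text
time_s: 10.75
eef_pos: [0.6078, -0.0658, 0.2531]
tcp_rot: [0.227, 3.125, -0.001]
ft_force: [1.2, -0.6, 0.0]
grip_width: 0.0639
grip_force: 45.0
```

>>> apply_moves --linear '[[0.02,0.2,0],[0.04,0.4,0],[0.06,0.6,0],[0.08,0.8,0],[0.091,0.851,0],[0.091,0.851,0]]' --rot '[[0,0,-0.013],[0,0,-0.013],[0,0,-0.013],[0,0,-0.013],[0,0,-0.013],[0,0,-0.013]]' --grip '[60,60,60,60,60,60]'

```text
time_s: 11.25
eef_pos: [0.61, 0.0648, 0.2469]
tcp_rot: [-0.159, -3.135, 0.0]
ft_force: [-0.3, -0.9, -0.5]
grip_width: 0.0642
grip_force: 45.0
```

>>> apply_moves --linear '[[0.01,0.2,0],[0.03,0.4,0],[0.04,0.6,0],[0.05,0.8,0],[0.056,0.854,0],[0.056,0.854,0]]' --rot '[[0,0,-0.013],[0,0,-0.013],[0,0,-0.013],[0,0,-0.013],[0,0,-0.013],[0,0,-0.013]]' --grip '[60,60,60,60,60,60]'

```text
time_s: 11.75
eef_pos: [0.6156, 0.1916, 0.2474]
tcp_rot: [-0.097, -3.138, 0.002]
ft_force: [-0.1, 0.3, -0.3]
grip_width: 0.0641
grip_force: 45.0
```

>>> apply_moves --linear '[[0,0.2,0],[0.01,0.4,0],[0.01,0.6,0],[0.02,0.8,0],[0.021,0.855,0],[0.021,0.855,0],[0.021,0.855,0]]' --rot '[[0,0,-0.013],[0,0,-0.013],[0,0,-0.013],[0,0,-0.013],[0,0,-0.013],[0,0,-0.013],[0,0,-0.013]]' --grip '[60,60,60,60,60,60,60]'

```text
time_s: 12.33
eef_pos: [0.6211, 0.3171, 0.2482]
tcp_rot: [-0.037, -3.141, 0.004]
ft_force: [0.1, -0.3, -0.9]
grip_width: 0.0642
grip_force: 45.0
```

Run:
```python
from h import *
s=robot.get_state();print(s["ft_force"],s["grip_width"],s["grip_force"])
plan([(.6193,.3187,.10,3.124),(.6193,.3187,.067,3.124)])
```

```text
[ 0.08537651 -0.26539942 -0.89675653] 0.06419696603416697 44.99848479448161
at [0.6211 0.3171 0.2482] 3.118 J6 -1.09 t 12.3333
rows 5 lin [0.012, 0.011, 0.988] rz -0.002
  -> [0.619 0.319 0.1  ] 3.124
rows 2 lin [0.0, 0.0, 0.22] rz -0.0
  -> [0.619 0.319 0.067] 3.124
```

>>> apply_moves --linear '[[0,0,0.2],[0,0.01,0.4],[0.01,0.01,0.6],[0.01,0.01,0.8],[0.01,0.01,0.95],[0.01,0.01,0.988],[0.01,0.01,0.988]]' --rot '[[0,0,0],[0,0,0],[0,0,0],[0,0,0],[0,0,0],[0,0,0],[0,0,0]]' --grip '[60,60,60,60,60,60,60]'

```text
time_s: 12.92
eef_pos: [0.6187, 0.3179, 0.0988]
tcp_rot: [-0.039, -3.138, 0.004]
ft_force: [0.3, 0.3, 0.0]
grip_width: 0.064
grip_force: 45.0
```

>>> apply_moves --linear '[[0,0,0.08],[0,0,0.15],[0,0,0.2],[0,0,0.22],[0,0,0.22],[0,0,0.22]]' --rot '[[0,0,0],[0,0,0],[0,0,0],[0,0,0],[0,0,0],[0,0,0]]' --grip '[60,60,60,60,60,60]'

```text
time_s: 13.42
eef_pos: [0.6194, 0.3209, 0.0677]
tcp_rot: [0.035, 3.141, -0.0]
ft_force: [0.3, 0.9, -0.2]
grip_width: 0.0642
grip_force: 45.0
```

>>> apply_moves --linear '[[0,0,0],[0,0,0],[0,0,0],[0,0,0]]' --rot '[[0,0,0],[0,0,0],[0,0,0],[0,0,0]]' --grip '[78,78,78,78]'

```text
time_s: 13.75
eef_pos: [0.6195, 0.3209, 0.068]
tcp_rot: [0.035, 3.141, 0.0]
ft_force: [0.5, 0.6, 0.9]
grip_width: 0.0778
grip_force: 0.0
```

>>> apply_moves --linear '[[0,0,-0.1],[0,0,-0.3],[0,0,-0.6],[0,0,-0.9],[0,0,-1],[0,0,-1]]' --rot '[[0,0,0],[0,0,0],[0,0,0],[0,0,0],[0,0,0],[0,0,0]]' --grip '[78,78,78,78,78,78]'

```text
time_s: 14.25
eef_pos: [0.622, 0.3221, 0.2253]
tcp_rot: [0.035, 3.129, 0.009]
ft_force: [1.7, -0.2, 0.9]
grip_width: 0.0776
grip_force: 0.0
```

Run:
```python
from h import *
plan([(.60,.2,.25,3.124),(.6008,-.2953,.25,1.55),(.6008,-.2953,.097,1.55)])
```

```text
at [0.622  0.3221 0.2253] 3.119 J6 -1.09 t 14.25
rows 5 lin [0.128, -0.817, -0.165] rz -0.002
  -> [0.6  0.2  0.25] 3.124
rows 5 lin [-0.016, -0.825, -0.0] rz 0.125
rows 5 lin [-0.331, -0.756, -0.0] rz 0.125
rows 5 lin [-0.596, -0.571, -0.0] rz 0.125
rows 5 lin [-0.769, -0.299, -0.0] rz 0.125
  -> [ 0.601 -0.295  0.25 ] 1.55
rows 3 lin [0.0, 0.0, 0.51] rz 0.0
rows 3 lin [0.0, 0.0, 0.51] rz 0.0
  -> [ 0.601 -0.295  0.097] 1.55
```

>>> apply_moves --linear '[[0.128,-0.817,-0.165],[0.128,-0.817,-0.165],[0.128,-0.817,-0.165],[0.128,-0.817,-0.165],[0.128,-0.817,-0.165]]' --rot '[[0,0,0],[0,0,0],[0,0,0],[0,0,0],[0,0,0]]' --grip '[91,91,91,91,91]'

```text
time_s: 14.67
eef_pos: [0.5971, 0.1967, 0.2427]
tcp_rot: [0.041, 3.141, 0.0]
ft_force: [1.0, 0.5, -0.2]
grip_width: 0.091
grip_force: 0.0
```

>>> apply_moves --linear '[[-0.016,-0.825,0],[-0.016,-0.825,0],[-0.016,-0.825,0],[-0.016,-0.825,0],[-0.016,-0.825,0]]' --rot '[[0,0,0.125],[0,0,0.125],[0,0,0.125],[0,0,0.125],[0,0,0.125]]' --grip '[91,91,91,91,91]'

```text
time_s: 15.08
eef_pos: [0.5971, 0.0744, 0.2414]
tcp_rot: [-0.651, -3.072, -0.001]
ft_force: [0.2, 0.4, 0.1]
grip_width: 0.0907
grip_force: 0.0
```

>>> apply_moves --linear '[[-0.331,-0.756,0],[-0.331,-0.756,0],[-0.331,-0.756,0],[-0.331,-0.756,0],[-0.331,-0.756,0]]' --rot '[[0,0,0.125],[0,0,0.125],[0,0,0.125],[0,0,0.125],[0,0,0.125]]' --grip '[91,91,91,91,91]'

```text
time_s: 15.5
eef_pos: [0.5971, -0.0485, 0.2415]
tcp_rot: [-1.234, -2.888, -0.001]
ft_force: [0.3, 0.8, -0.5]
grip_width: 0.0909
grip_force: 0.0
```

>>> apply_moves --linear '[[-0.596,-0.571,0],[-0.596,-0.571,0],[-0.596,-0.571,0],[-0.596,-0.571,0],[-0.596,-0.571,0]]' --rot '[[0,0,0.125],[0,0,0.125],[0,0,0.125],[0,0,0.125],[0,0,0.125]]' --grip '[91,91,91,91,91]'

```text
time_s: 15.92
eef_pos: [0.5972, -0.1717, 0.2415]
tcp_rot: [-1.772, -2.592, -0.002]
ft_force: [0.5, 0.5, 0.7]
grip_width: 0.0912
grip_force: 0.0
```

>>> apply_moves --linear '[[-0.769,-0.299,0],[-0.769,-0.299,0],[-0.769,-0.299,0],[-0.769,-0.299,0],[-0.769,-0.299,0],[-0.769,-0.299,0],[-0.769,-0.299,0]]' --rot '[[0,0,0.125],[0,0,0.125],[0,0,0.125],[0,0,0.125],[0,0,0.125],[0,0,0.125],[0,0,0.125]]' --grip '[91,91,91,91,91,91,91]'

```text
time_s: 16.5
eef_pos: [0.5972, -0.2936, 0.2423]
tcp_rot: [-2.241, -2.201, -0.001]
ft_force: [-0.3, -0.1, -0.2]
grip_width: 0.0911
grip_force: 0.0
```

Run:
```python
from h import *
plan([(.6012,-.2955,.14,1.55),(.6012,-.2955,.097,1.55)])
im,c=snap("top","t3")
cv2.imwrite("pics/t3c.png",cv2.resize(im[140:320,110:430],None,fx=2.5,fy=2.5,interpolation=cv2.INTER_CUBIC))
```

```text
at [ 0.5972 -0.2936  0.2423] 1.553 J6 -0.46 t 16.5
rows 4 lin [-0.012, 0.027, 0.682] rz 0.001
  -> [ 0.601 -0.296  0.14 ] 1.55
rows 3 lin [0.0, 0.0, 0.287] rz -0.0
  -> [ 0.601 -0.296  0.097] 1.55
```

View pics/t3c.png

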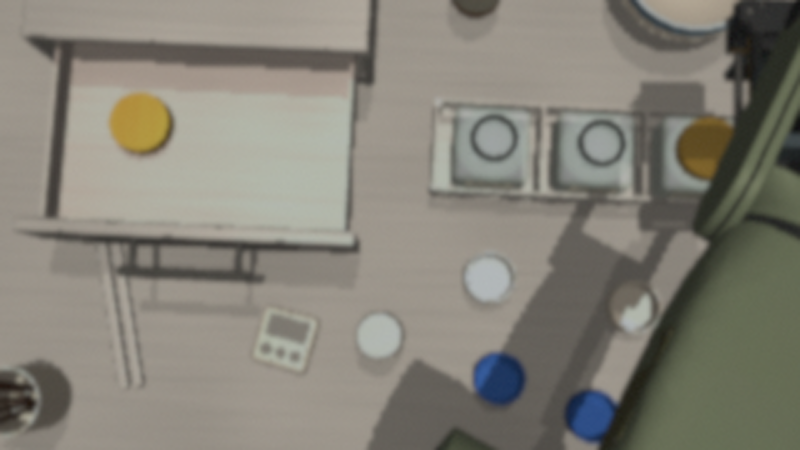

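Lid A lies in the drawer at crop (140,123), jar A is open, and the cups haven't moved. Lid C is next.

>>> apply_moves --linear '[[-0.01,0.027,0.2],[-0.01,0.027,0.4],[-0.01,0.027,0.6],[-0.01,0.027,0.75],[-0.01,0.027,0.87],[-0.01,0.027,0.969],[-0.01,0.027,0.969]]' --rot '[[0,0,0],[0,0,0],[0,0,0],[0,0,0],[0,0,0],[0,0,0],[0,0,0]]' --grip '[91,91,91,91,91,91,91]'

```text
time_s: 17.13
eef_pos: [0.5988, -0.2953, 0.0936]
tcp_rot: [-2.239, -2.195, 0.003]
ft_force: [-1.2, 0.1, -0.1]
grip_width: 0.0912
grip_force: 0.0
```

>>> apply_moves --linear '[[0,0,0],[0,0,0],[0,0,0],[0,0,0],[0,0,0],[0,0,0]]' --rot '[[0,0,0],[0,0,0],[0,0,0],[0,0,0],[0,0,0],[0,0,0]]' --grip '[60,60,60,60,60,60]' --force 45

```text
time_s: 17.63
eef_pos: [0.6014, -0.2983, 0.0984]
tcp_rot: [2.244, 2.194, 0.002]
ft_force: [1.7, 1.0, 4.2]
grip_width: 0.0644
grip_force: 45.0
```

Run:
```python
from h import *
s=robot.get_state();print(s["ft_force"],s["torque"],s["eef_pos"],yawof(s),s["grip_width"],s["grip_force"],s["joint_pos"])
```

```text
[1.69064519 0.97245296 4.24686126] [ 0.21185262 -0.27596907  0.15815459] [ 0.60142534 -0.29825494  0.0983913 ] 1.5483636749109007 0.06436706519451897 45.001872181892395 [-4.77756421e-01  5.50223868e-01  1.48885846e+00  5.65727927e-04
  1.09939755e+00 -4.55581283e-01]
```

>>> apply_moves --linear '[[0,0,0],[0,0,0],[0.01,0,0],[0.018,0,0],[0.018,0,0]]' --rot '[[0,0,0],[0,0,0],[0,0,0],[0,0,0],[0,0,0]]' --grip '[76,76,76,76,76]'

```text
time_s: 18.05
eef_pos: [0.6001, -0.2951, 0.0965]
tcp_rot: [-2.246, -2.196, 0.001]
ft_force: [0.1, 0.0, 0.2]
grip_width: 0.0759
grip_force: 0.0
```

>>> apply_moves --linear '[[0,0,0],[0,0,0],[0,0,0],[0,0,0],[0,0,0]]' --rot '[[0,0,0],[0,0,0],[0,0,0],[0,0,0],[0,0,0]]' --grip '[60,60,60,60,60]' --force 45

```text
time_s: 18.47
eef_pos: [0.6015, -0.2954, 0.0969]
tcp_rot: [2.245, 2.195, 0.002]
ft_force: [4.6, 0.0, -2.7]
grip_width: 0.0644
grip_force: 45.0
```

>>> apply_moves --linear '[[0,0,0],[0,0,0],[0,0,0],[0,0,0],[0,0,0],[0,0,0],[0,0,0]]' --rot '[[0,0,-0.035],[0,0,-0.07],[0,0,-0.105],[0,0,-0.14],[0,0,-0.175],[0,0,-0.21],[0,0,-0.23]]' --grip '[60,60,60,60,60,60,60]'

```text
time_s: 19.05
eef_pos: [0.5997, -0.2959, 0.0975]
tcp_rot: [-1.318, -2.851, 0.002]
ft_force: [0.5, -0.2, 0.8]
grip_width: 0.0645
grip_force: 45.0
```

>>> apply_moves --linear '[[0,0,0],[0,0,0],[0,0,0],[0,0,0],[0,0,0],[0,0,0],[0,0,0],[0,0,0]]' --rot '[[0,0,-0.035],[0,0,-0.07],[0,0,-0.105],[0,0,-0.14],[0,0,-0.175],[0,0,-0.21],[0,0,-0.23],[0,0,-0.23]]' --grip '[60,60,60,60,60,60,60,60]'

```text
time_s: 19.72
eef_pos: [0.5998, -0.2957, 0.0975]
tcp_rot: [-0.231, -3.132, 0.001]
ft_force: [-1.4, 0.3, 1.3]
grip_width: 0.0643
grip_force: 45.0
```

>>> apply_moves --linear '[[0,0,-0.03],[0,0,-0.07],[0,0,-0.1],[0,0,-0.1]]' --rot '[[0,0,0],[0,0,0],[0,0,0],[0,0,0]]' --grip '[60,60,60,60]'

```text
time_s: 20.05
eef_pos: [0.601, -0.2957, 0.1134]
tcp_rot: [0.234, 3.131, -0.001]
ft_force: [-0.1, -0.2, -0.6]
grip_width: 0.0643
grip_force: 45.0
```

Run:
```python
from h import *
s=robot.get_state();print(s["ft_force"],s["torque"],s["grip_width"],s["grip_force"])
plan([(.6012,-.2955,.25,3.0),(.6166,.1687,.25,3.124),(.6166,.1687,.067,3.124)])
```

```text
[-0.09144191 -0.16000168 -0.5918827 ] [ 0.06928154 -0.20231186  0.00354503] 0.06425490587630972 44.99985561473295
at [ 0.601  -0.2957  0.1134] 2.993 J6 -1.9 t 20.05
rows 5 lin [-0.001, 0.002, -0.91] rz -0.002
  -> [ 0.601 -0.296  0.25 ] 3.0
rows 4 lin [0.084, 0.77, -0.0] rz -0.01
rows 4 lin [0.06, 0.772, -0.0] rz -0.01
rows 4 lin [0.036, 0.773, -0.0] rz -0.01
rows 4 lin [0.012, 0.774, -0.0] rz -0.01
  -> [0.617 0.169 0.25 ] 3.124
rows 4 lin [0.0, 0.0, 0.61] rz 0.0
rows 4 lin [0.0, 0.0, 0.61] rz 0.0
  -> [0.617 0.169 0.067] 3.124
```

>>> apply_moves --linear '[[0,0,-0.2],[0,0,-0.4],[0,0,-0.6],[0,0,-0.8],[0,0,-0.91],[0,0,-0.91]]' --rot '[[0,0,0],[0,0,0],[0,0,0],[0,0,0],[0,0,0],[0,0,0]]' --grip '[60,60,60,60,60,60]'

```text
time_s: 20.55
eef_pos: [0.6022, -0.2962, 0.2537]
tcp_rot: [0.233, 3.124, -0.006]
ft_force: [0.6, 0.3, -0.3]
grip_width: 0.064
grip_force: 45.0
```

>>> apply_moves --linear '[[0.02,0.2,0],[0.04,0.4,0],[0.06,0.6,0],[0.084,0.77,0],[0.084,0.77,0]]' --rot '[[0,0,-0.01],[0,0,-0.01],[0,0,-0.01],[0,0,-0.01],[0,0,-0.01]]' --grip '[60,60,60,60,60]'

```text
time_s: 20.97
eef_pos: [0.6043, -0.1744, 0.2471]
tcp_rot: [-0.178, -3.134, -0.005]
ft_force: [0.9, 0.4, 0.3]
grip_width: 0.0645
grip_force: 45.0
```

>>> apply_moves --linear '[[0.02,0.2,0],[0.03,0.4,0],[0.05,0.6,0],[0.06,0.772,0],[0.06,0.772,0]]' --rot '[[0,0,-0.01],[0,0,-0.01],[0,0,-0.01],[0,0,-0.01],[0,0,-0.01]]' --grip '[60,60,60,60,60]'

```text
time_s: 21.38
eef_pos: [0.6091, -0.0591, 0.2471]
tcp_rot: [-0.128, -3.137, -0.004]
ft_force: [0.7, 0.5, -0.6]
grip_width: 0.0643
grip_force: 45.0
```

>>> apply_moves --linear '[[0.01,0.2,0],[0.02,0.4,0],[0.03,0.6,0],[0.036,0.773,0],[0.036,0.773,0]]' --rot '[[0,0,-0.01],[0,0,-0.01],[0,0,-0.01],[0,0,-0.01],[0,0,-0.01]]' --grip '[60,60,60,60,60]'

```text
time_s: 21.8
eef_pos: [0.6139, 0.0563, 0.2471]
tcp_rot: [-0.08, -3.139, -0.003]
ft_force: [0.5, -0.7, -0.3]
grip_width: 0.0641
grip_force: 45.0
```

>>> apply_moves --linear '[[0,0.2,0],[0.01,0.4,0],[0.01,0.6,0],[0.012,0.774,0],[0.012,0.774,0],[0.012,0.774,0],[0.012,0.774,0]]' --rot '[[0,0,-0.01],[0,0,-0.01],[0,0,-0.01],[0,0,-0.01],[0,0,-0.01],[0,0,-0.01],[0,0,-0.01]]' --grip '[60,60,60,60,60,60,60]'

```text
time_s: 22.38
eef_pos: [0.6186, 0.1673, 0.2476]
tcp_rot: [-0.037, -3.14, 0.003]
ft_force: [0.9, 1.1, 0.4]
grip_width: 0.0643
grip_force: 45.0
```

Run:
```python
from h import *
s=robot.get_state();print(s["ft_force"],s["grip_width"],s["grip_force"])
plan([(.6166,.1687,.10,3.124),(.6166,.1687,.065,3.124)])
```

```text
[0.8872969  1.13739401 0.4131448 ] 0.06433316683512497 44.99973332276568
at [0.6186 0.1673 0.2476] 3.118 J6 -1.3 t 22.3833
rows 5 lin [0.014, 0.009, 0.984] rz -0.002
  -> [0.617 0.169 0.1  ] 3.124
rows 2 lin [0.0, 0.0, 0.233] rz -0.0
  -> [0.617 0.169 0.065] 3.124
```

>>> apply_moves --linear '[[0,0,0.2],[0,0,0.4],[0.01,0,0.6],[0.01,0,0.8],[0.01,0,0.95],[0.01,0,0.98],[0.01,0,0.98]]' --rot '[[0,0,0],[0,0,0],[0,0,0],[0,0,0],[0,0,0],[0,0,0],[0,0,0]]' --grip '[60,60,60,60,60,60,60]'

```text
time_s: 22.97
eef_pos: [0.6162, 0.1669, 0.0998]
tcp_rot: [-0.038, -3.138, 0.002]
ft_force: [0.2, -0.3, 0.1]
grip_width: 0.0642
grip_force: 45.0
```

>>> apply_moves --linear '[[0,0,0.08],[0,0,0.15],[0,0,0.2],[0,0,0.23],[0,0,0.23],[0,0,0.23]]' --rot '[[0,0,0],[0,0,0],[0,0,0],[0,0,0],[0,0,0],[0,0,0]]' --grip '[60,60,60,60,60,60]'

```text
time_s: 23.47
eef_pos: [0.6173, 0.1688, 0.0672]
tcp_rot: [0.036, 3.141, -0.0]
ft_force: [-0.5, -0.2, 0.1]
grip_width: 0.0642
grip_force: 45.0
```

>>> apply_moves --linear '[[0,0,0],[0,0,0],[0,0,0],[0,0,0]]' --rot '[[0,0,0],[0,0,0],[0,0,0],[0,0,0]]' --grip '[78,78,78,78]'

```text
time_s: 23.8
eef_pos: [0.6173, 0.1689, 0.0674]
tcp_rot: [0.035, 3.141, 0.0]
ft_force: [0.5, 0.7, -0.2]
grip_width: 0.0778
grip_force: 0.0
```

>>> apply_moves --linear '[[0,0,-0.1],[0,0,-0.3],[0,0,-0.6],[0,0,-0.9],[0,0,-1],[0,0,-1]]' --rot '[[0,0,0],[0,0,0],[0,0,0],[0,0,0],[0,0,0],[0,0,0]]' --grip '[78,78,78,78,78,78]'

```text
time_s: 24.3
eef_pos: [0.6201, 0.1696, 0.2241]
tcp_rot: [0.035, 3.129, 0.005]
ft_force: [0.9, -0.2, 0.7]
grip_width: 0.0781
grip_force: 0.0
```

Run:
```python
from h import *
im,c=snap("top","t4")
cv2.imwrite("pics/t4c.png",cv2.resize(im[140:320,110:430],None,fx=2.5,fy=2.5,interpolation=cv2.INTER_CUBIC))
plan([(.461,-.068,.2,3.124)])
```

```text
at [0.6186 0.1692 0.2206] 3.119 J6 -1.3 t 24.35
rows 5 lin [0.507, -0.802, 0.069] rz -0.001
rows 5 lin [0.509, -0.801, 0.069] rz -0.001
  -> [ 0.461 -0.068  0.2  ] 3.124
```

View pics/t4c.png

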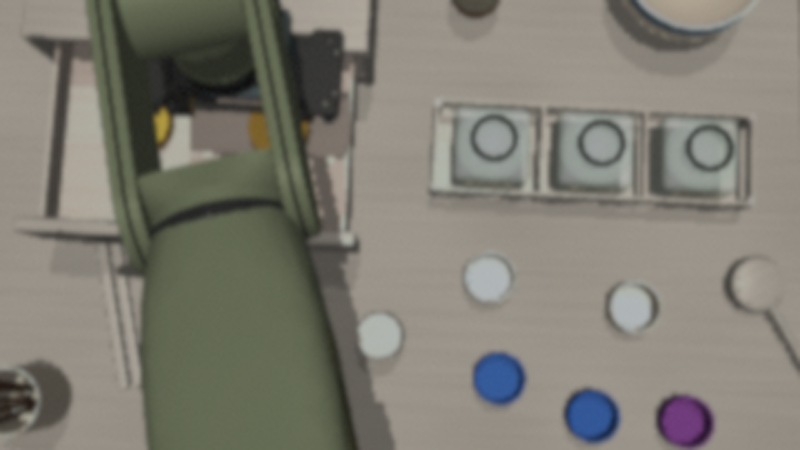

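All three jars are open. Both white cups are unmoved, at px (305.6,251.6) and (363,263). I'll go to a spot where the wrist camera sees them close.

Run:
```python
from h import *
plan([(.55,-.09,.22,3.124)])
```

```text
at [0.6186 0.1692 0.2206] 3.119 J6 -1.3 t 24.35
rows 5 lin [0.209, -0.869, 0.002] rz -0.001
rows 5 lin [0.211, -0.869, 0.002] rz -0.001
  -> [ 0.55 -0.09  0.22] 3.124
```

>>> apply_moves --linear '[[0.21,-0.869,0],[0.21,-0.869,0],[0.21,-0.869,0],[0.21,-0.869,0],[0.21,-0.869,0]]' --rot '[[0,0,0],[0,0,0],[0,0,0],[0,0,0],[0,0,0]]' --grip '[85,91,91,91,91]'

```text
time_s: 24.77
eef_pos: [0.5812, 0.0367, 0.2156]
tcp_rot: [-0.042, -3.138, 0.001]
ft_force: [0.3, 0.5, -0.8]
grip_width: 0.0912
grip_force: 0.0
```

>>> apply_moves --linear '[[0.21,-0.869,0],[0.21,-0.869,0],[0.21,-0.869,0],[0.21,-0.869,0],[0.21,-0.869,0],[0.21,-0.869,0],[0.21,-0.869,0]]' --rot '[[0,0,0],[0,0,0],[0,0,0],[0,0,0],[0,0,0],[0,0,0],[0,0,0]]' --grip '[91,91,91,91,91,91,91]'

```text
time_s: 25.35
eef_pos: [0.5489, -0.0885, 0.2165]
tcp_rot: [-0.033, -3.141, -0.002]
ft_force: [0.0, 0.8, 0.1]
grip_width: 0.0912
grip_force: 0.0
```

Run:
```python
from h import *
import pickle
im,c=snap("wrist","w5"); pickle.dump(c,open("c5.pkl","wb"))
print(proj("wrist",[.461,-.068,.038],c),proj("wrist",[.431,-.227,.038],c))
```

```text
[295.74909911 117.55991804] [153.05287178  92.47151485]
```

View pics/w5.png

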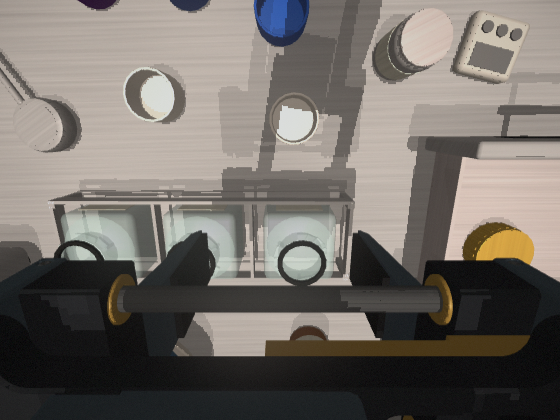

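The wrist view shows the cup rims at (295,118) and (151,93). Both match the projected estimates, so I'll pick cup A with those.

Run:
```python
from h import *
plan([(.461,-.068,.12,3.124),(.461,-.068,.016,3.124)])
```

```text
at [ 0.5488 -0.0885  0.2166] 3.121 J6 -1.73 t 25.4
rows 5 lin [0.588, 0.124, 0.644] rz -0.001
  -> [ 0.461 -0.068  0.12 ] 3.124
rows 4 lin [0.0, 0.0, 0.693] rz -0.0
  -> [ 0.461 -0.068  0.016] 3.124
```

>>> apply_moves --linear '[[0.2,0.04,0.1],[0.4,0.08,0.3],[0.55,0.12,0.5],[0.588,0.124,0.644],[0.588,0.124,0.644],[0.588,0.124,0.644]]' --rot '[[0,0,0],[0,0,0],[0,0,0],[0,0,0],[0,0,0],[0,0,0]]' --grip '[91,91,91,91,91,91]'

```text
time_s: 25.9
eef_pos: [0.4609, -0.0687, 0.1203]
tcp_rot: [-0.033, -3.141, -0.0]
ft_force: [1.2, -0.5, 0.1]
grip_width: 0.0908
grip_force: 0.0
```

Run:
```python
from h import *
plan([(.461,-.068,.016,3.124)])
```

```text
at [ 0.4609 -0.0687  0.1203] 3.121 J6 -1.72 t 25.9
rows 4 lin [-0.001, 0.005, 0.695] rz -0.001
  -> [ 0.461 -0.068  0.016] 3.124
```

>>> apply_moves --linear '[[0,0,0.2],[0,0,0.4],[0,0,0.55],[0,0,0.65],[0,0,0.695],[0,0,0.695]]' --rot '[[0,0,0],[0,0,0],[0,0,0],[0,0,0],[0,0,0],[0,0,0]]' --grip '[91,91,91,91,91,91]'

```text
time_s: 26.4
eef_pos: [0.4622, -0.0697, 0.016]
tcp_rot: [0.035, 3.141, -0.0]
ft_force: [-0.4, 0.2, -0.3]
grip_width: 0.091
grip_force: 0.0
```

>>> apply_moves --linear '[[0,0,0],[0,0,0],[0,0,0],[0,0,0],[0,0,0],[0,0,0],[0,0,0]]' --rot '[[0,0,0],[0,0,0],[0,0,0],[0,0,0],[0,0,0],[0,0,0],[0,0,0]]' --grip '[52,52,52,52,52,52,52]' --force 25

```text
time_s: 26.98
eef_pos: [0.4609, -0.0699, 0.0167]
tcp_rot: [0.035, 3.14, -0.0]
ft_force: [-0.4, 0.3, 5.4]
grip_width: 0.058
grip_force: 25.0
```

Run:
```python
from h import *
s=robot.get_state();print(s["ft_force"],s["eef_pos"],s["grip_width"],s["grip_force"])
plan([(.461,-.068,.165,3.124),(.50,.03,.25,3.124),(.5443,.32,.25,3.124)])
```

```text
[-0.35438036  0.34396174  5.43431394] [ 0.46090057 -0.06989999  0.01670099] 0.05796272520403711 25.000726617872715
at [ 0.4609 -0.0699  0.0167] 3.119 J6 -1.72 t 26.9833
rows 5 lin [-0.0, 0.013, -0.989] rz -0.002
  -> [ 0.461 -0.068  0.165] 3.124
rows 5 lin [-0.248, 0.658, -0.567] rz -0.0
  -> [0.5  0.03 0.25] 3.124
rows 5 lin [-0.131, 0.969, -0.0] rz -0.0
rows 5 lin [-0.131, 0.969, -0.0] rz -0.0
  -> [0.544 0.32  0.25 ] 3.124
```

>>> apply_moves --linear '[[0,0,-0.1],[0,0,-0.3],[0,0,-0.5],[0,0,-0.7],[0,0,-0.9],[0,0,-0.99]]' --rot '[[0,0,0],[0,0,0],[0,0,0],[0,0,0],[0,0,0],[0,0,0]]' --grip '[52,52,52,52,52,52]'

```text
time_s: 27.48
eef_pos: [0.462, -0.0701, 0.1682]
tcp_rot: [0.036, 3.136, -0.002]
ft_force: [0.7, -0.1, -1.2]
grip_width: 0.0576
grip_force: 25.0
```

>>> apply_moves --linear '[[-0.05,0.1,-0.1],[-0.1,0.3,-0.3],[-0.17,0.45,-0.45],[-0.248,0.658,-0.567],[-0.248,0.658,-0.567]]' --rot '[[0,0,0],[0,0,0],[0,0,0],[0,0,0],[0,0,0]]' --grip '[52,52,52,52,52]'

```text
time_s: 27.9
eef_pos: [0.5036, 0.0323, 0.2533]
tcp_rot: [0.03, 3.132, 0.005]
ft_force: [2.0, 0.2, -0.6]
grip_width: 0.0577
grip_force: 25.0
```

>>> apply_moves --linear '[[-0.03,0.2,0],[-0.05,0.4,0],[-0.08,0.6,0],[-0.1,0.8,0],[-0.131,0.969,0],[-0.131,0.969,0]]' --rot '[[0,0,0],[0,0,0],[0,0,0],[0,0,0],[0,0,0],[0,0,0]]' --grip '[52,52,52,52,52,52]'

```text
time_s: 28.4
eef_pos: [0.523, 0.1765, 0.2483]
tcp_rot: [-0.03, -3.14, -0.003]
ft_force: [0.7, 0.1, -0.9]
grip_width: 0.0574
grip_force: 25.0
```

>>> apply_moves --linear '[[-0.03,0.2,0],[-0.05,0.4,0],[-0.08,0.6,0],[-0.1,0.8,0],[-0.131,0.969,0],[-0.131,0.969,0],[-0.131,0.969,0],[-0.131,0.969,0]]' --rot '[[0,0,0],[0,0,0],[0,0,0],[0,0,0],[0,0,0],[0,0,0],[0,0,0],[0,0,0]]' --grip '[52,52,52,52,52,52,52,52]'

```text
time_s: 29.07
eef_pos: [0.5455, 0.3164, 0.2488]
tcp_rot: [-0.036, -3.14, 0.003]
ft_force: [-0.5, -0.1, -0.9]
grip_width: 0.0577
grip_force: 25.0
```

Run:
```python
from h import *
s=robot.get_state();print(s["ft_force"],s["grip_width"],s["grip_force"])
plan([(.5443,.32,.11,3.124),(.5443,.32,.075,3.124)])
```

```text
[-0.50810777 -0.0747588  -0.91093496] 0.05774900005103106 24.999733362346888
at [0.5455 0.3164 0.2488] 3.119 J6 -1.04 t 29.0667
rows 5 lin [0.008, 0.024, 0.926] rz -0.002
  -> [0.544 0.32  0.11 ] 3.124
rows 2 lin [0.0, 0.0, 0.233] rz -0.0
  -> [0.544 0.32  0.075] 3.124
```

>>> apply_moves --linear '[[0,0,0.2],[0,0.01,0.4],[0.01,0.02,0.6],[0.01,0.02,0.8],[0.01,0.02,0.92],[0.01,0.02,0.926],[0.01,0.02,0.926]]' --rot '[[0,0,0],[0,0,0],[0,0,0],[0,0,0],[0,0,0],[0,0,0],[0,0,0]]' --grip '[52,52,52,52,52,52,52]'

```text
time_s: 29.65
eef_pos: [0.544, 0.3192, 0.1103]
tcp_rot: [-0.038, -3.14, 0.002]
ft_force: [-0.8, -0.7, -0.6]
grip_width: 0.0579
grip_force: 25.0
```

>>> apply_moves --linear '[[0,0,0.08],[0,0,0.15],[0,0,0.2],[0,0,0.23],[0,0,0.23],[0,0,0.23]]' --rot '[[0,0,0],[0,0,0],[0,0,0],[0,0,0],[0,0,0],[0,0,0]]' --grip '[52,52,52,52,52,52]'

```text
time_s: 30.15
eef_pos: [0.5445, 0.3208, 0.0765]
tcp_rot: [0.036, 3.141, 0.0]
ft_force: [0.1, -0.5, -0.5]
grip_width: 0.0577
grip_force: 25.0
```

Run:
```python
from h import *
s=robot.get_state();print(s["ft_force"],s["eef_pos"],s["grip_width"],s["grip_force"])
```

```text
[ 0.07391883 -0.49793636 -0.4669826 ] [0.54450454 0.32082162 0.076455  ] 0.05773762701994768 24.999826848506927
```

>>> apply_moves --linear '[[0,0,0.015],[0,0,0.015],[0,0,0.015],[0,0,0.015],[0,0,0.015],[0,0,0.015]]' --rot '[[0,0,0],[0,0,0],[0,0,0],[0,0,0],[0,0,0],[0,0,0]]' --grip '[52,52,72,72,72,72]'

```text
time_s: 30.65
eef_pos: [0.5445, 0.3209, 0.0742]
tcp_rot: [0.035, 3.141, 0.0]
ft_force: [0.2, -0.3, 0.3]
grip_width: 0.072
grip_force: 0.0
```

>>> apply_moves --linear '[[0,0,-0.1],[0,0,-0.3],[0,0,-0.6],[0,0,-0.9],[0,0,-1],[0,0,-1]]' --rot '[[0,0,0],[0,0,0],[0,0,0],[0,0,0],[0,0,0],[0,0,0]]' --grip '[72,72,72,72,72,72]'

```text
time_s: 31.15
eef_pos: [0.547, 0.3223, 0.231]
tcp_rot: [0.035, 3.13, 0.01]
ft_force: [0.1, 0.2, 0.6]
grip_width: 0.0717
grip_force: 0.0
```

Run:
```python
from h import *
im,c=snap("top","t6")
cv2.imwrite("pics/t6c.png",cv2.resize(im[140:320,110:430],None,fx=2.5,fy=2.5,interpolation=cv2.INTER_CUBIC))
plan([(.52,.05,.22,3.124),(.431,-.227,.15,3.124)])
```

```text
at [0.5457 0.3216 0.2275] 3.119 J6 -1.03 t 31.2
rows 5 lin [0.065, -0.907, 0.025] rz -0.001
rows 5 lin [0.067, -0.907, 0.025] rz -0.001
  -> [0.52 0.05 0.22] 3.124
rows 5 lin [0.28, -0.928, 0.233] rz -0.0
rows 5 lin [0.28, -0.928, 0.233] rz -0.0
  -> [ 0.431 -0.227  0.15 ] 3.124
```

View pics/t6c.png

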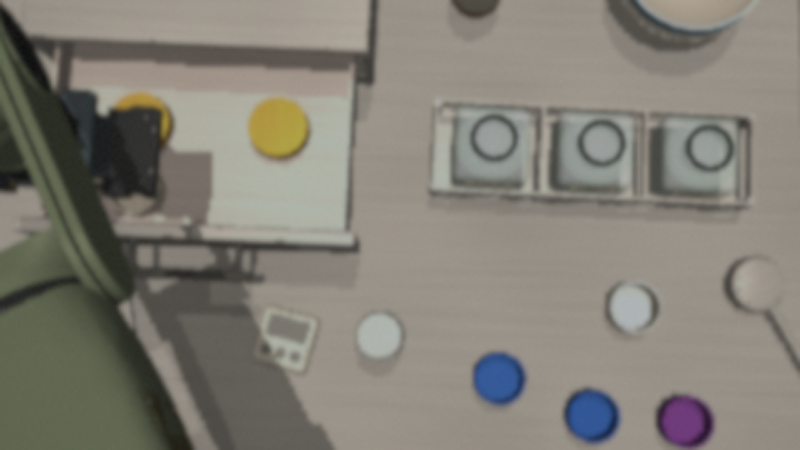

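Both lids are in the drawer, and cup B is still at crop (632,307). I'll go for cup B.

>>> apply_moves --linear '[[0.066,-0.907,0.02],[0.066,-0.907,0.02],[0.066,-0.907,0.02],[0.066,-0.907,0.02],[0.066,-0.907,0.02]]' --rot '[[0,0,0],[0,0,0],[0,0,0],[0,0,0],[0,0,0]]' --grip '[72,80,91,91,91]'

```text
time_s: 31.62
eef_pos: [0.5301, 0.182, 0.2195]
tcp_rot: [-0.041, -3.138, 0.003]
ft_force: [0.4, 0.3, 0.7]
grip_width: 0.0908
grip_force: 0.0
```

>>> apply_moves --linear '[[0.066,-0.907,0.02],[0.066,-0.907,0.02],[0.066,-0.907,0.02],[0.066,-0.907,0.02],[0.066,-0.907,0.02]]' --rot '[[0,0,0],[0,0,0],[0,0,0],[0,0,0],[0,0,0]]' --grip '[91,91,91,91,91]'

```text
time_s: 32.03
eef_pos: [0.5181, 0.0478, 0.2171]
tcp_rot: [-0.041, -3.14, 0.0]
ft_force: [-0.7, 0.4, 0.5]
grip_width: 0.091
grip_force: 0.0
```

>>> apply_moves --linear '[[0.28,-0.928,0.1],[0.28,-0.928,0.1],[0.28,-0.928,0.1],[0.28,-0.928,0.1],[0.28,-0.928,0.1]]' --rot '[[0,0,0],[0,0,0],[0,0,0],[0,0,0],[0,0,0]]' --grip '[91,91,91,91,91]'

```text
time_s: 32.45
eef_pos: [0.4726, -0.0902, 0.202]
tcp_rot: [-0.04, -3.139, -0.0]
ft_force: [0.1, 0.2, 0.2]
grip_width: 0.0909
grip_force: 0.0
```

>>> apply_moves --linear '[[0.28,-0.928,0.35],[0.28,-0.928,0.35],[0.28,-0.928,0.35],[0.28,-0.928,0.35],[0.28,-0.928,0.35],[0.28,-0.928,0.35],[0.28,-0.928,0.35],[0.28,-0.928,0.35]]' --rot '[[0,0,0],[0,0,0],[0,0,0],[0,0,0],[0,0,0],[0,0,0],[0,0,0],[0,0,0]]' --grip '[91,91,91,91,91,91,91,91]'

```text
time_s: 33.12
eef_pos: [0.4295, -0.2256, 0.1509]
tcp_rot: [0.032, 3.14, 0.0]
ft_force: [0.3, 0.2, -0.6]
grip_width: 0.0911
grip_force: 0.0
```

Run:
```python
from h import *
plan([(.431,-.227,.016,3.124)])
im,c=snap("wrist","w7")
```

```text
at [ 0.4295 -0.2256  0.1509] 3.121 J6 -2.06 t 33.1167
rows 5 lin [-0.01, -0.009, 0.899] rz -0.001
  -> [ 0.431 -0.227  0.016] 3.124
```

View pics/w7.png

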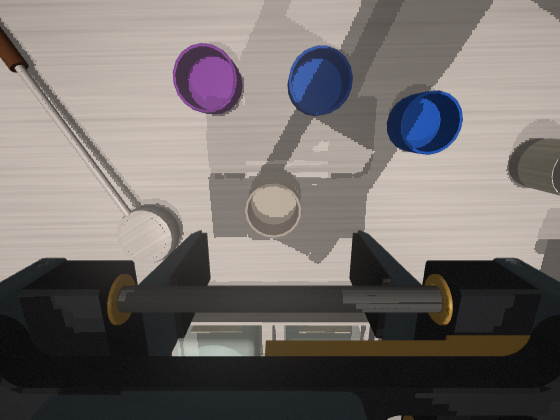

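Cup B's rim is centred at (273,209) between the fingers, with the ladle bowl's right edge at (180,235). I'll check the finger clearance to it.

Run:
```python
from h import *
c=robot.calibration("wrist")
print("cup",ray("wrist",273,209,.038,c),"ladle edge/center",ray("wrist",180,230,.03,c),ray("wrist",150,232,.03,c))
```

```text
cup [ 0.43080062 -0.23240961  0.038     ] ladle edge/center [ 0.45449798 -0.33239697  0.03      ] [ 0.45613285 -0.3647216   0.03      ]
```

>>> apply_moves --linear '[[-0.01,-0.027,0.2],[-0.01,-0.027,0.4],[-0.01,-0.027,0.6],[-0.01,-0.027,0.75],[-0.01,-0.027,0.85],[-0.01,-0.027,0.9],[-0.01,-0.027,0.9]]' --rot '[[0,0,0],[0,0,0],[0,0,0],[0,0,0],[0,0,0],[0,0,0],[0,0,0]]' --grip '[91,91,91,91,91,91,91]'

```text
time_s: 33.75
eef_pos: [0.4293, -0.2301, 0.0145]
tcp_rot: [-0.033, -3.139, -0.002]
ft_force: [0.0, -0.2, -0.5]
grip_width: 0.0911
grip_force: 0.0
```

>>> apply_moves --linear '[[0,0,0],[0,0,0],[0,0,0],[0,0,0],[0,0,0],[0,0,0],[0,0,0]]' --rot '[[0,0,0],[0,0,0],[0,0,0],[0,0,0],[0,0,0],[0,0,0],[0,0,0]]' --grip '[52,52,52,52,52,52,52]' --force 25

```text
time_s: 34.33
eef_pos: [0.4299, -0.2316, 0.0161]
tcp_rot: [0.036, 3.14, -0.001]
ft_force: [-0.9, 0.2, 4.6]
grip_width: 0.058
grip_force: 25.0
```

Run:
```python
from h import *
s=robot.get_state();print(s["ft_force"],s["eef_pos"],s["grip_width"],s["grip_force"])
plan([(.431,-.229,.16,3.124),(.49,-.09,.25,3.124),(.5416,.17,.25,3.124)])
```

```text
[-0.90221729  0.16397158  4.60005335] [ 0.42988688 -0.23159633  0.0161491 ] 0.057957654697844335 25.000985506922007
at [ 0.4299 -0.2316  0.0161] 3.119 J6 -2.07 t 34.3333
rows 5 lin [-0.007, 0.017, -0.959] rz -0.002
  -> [ 0.431 -0.229  0.16 ] 3.124
rows 4 lin [-0.188, 0.467, -0.3] rz -0.0
rows 4 lin [-0.188, 0.467, -0.3] rz -0.0
  -> [ 0.49 -0.09  0.25] 3.124
rows 5 lin [-0.157, 0.87, -0.0] rz -0.0
rows 5 lin [-0.157, 0.87, -0.0] rz -0.0
  -> [0.542 0.17  0.25 ] 3.124
```

>>> apply_moves --linear '[[0,0,-0.1],[0,0,-0.3],[0,0,-0.5],[0,0,-0.7],[0,0,-0.9],[0,0,-0.96]]' --rot '[[0,0,0],[0,0,0],[0,0,0],[0,0,0],[0,0,0],[0,0,0]]' --grip '[52,52,52,52,52,52]'

```text
time_s: 34.83
eef_pos: [0.4314, -0.2324, 0.1636]
tcp_rot: [0.036, 3.135, -0.006]
ft_force: [-0.1, -0.3, 0.0]
grip_width: 0.0573
grip_force: 25.0
```

>>> apply_moves --linear '[[-0.05,0.2,-0.12],[-0.15,0.4,-0.25],[-0.25,0.6,-0.4],[-0.32,0.8,-0.5],[-0.376,0.934,-0.6],[-0.376,0.934,-0.6]]' --rot '[[0,0,0],[0,0,0],[0,0,0],[0,0,0],[0,0,0],[0,0,0]]' --grip '[52,52,52,52,52,52]'

```text
time_s: 35.33
eef_pos: [0.4917, -0.0894, 0.2514]
tcp_rot: [0.029, 3.136, 0.002]
ft_force: [1.9, -0.5, -1.1]
grip_width: 0.0574
grip_force: 25.0
```

>>> apply_moves --linear '[[-0.03,0.2,0],[-0.06,0.4,0],[-0.1,0.6,0],[-0.14,0.8,0],[-0.157,0.87,0],[-0.157,0.87,0]]' --rot '[[0,0,0],[0,0,0],[0,0,0],[0,0,0],[0,0,0],[0,0,0]]' --grip '[52,52,52,52,52,52]'

```text
time_s: 35.83
eef_pos: [0.5154, 0.0388, 0.248]
tcp_rot: [-0.031, -3.139, 0.0]
ft_force: [1.0, -0.5, -0.6]
grip_width: 0.0572
grip_force: 25.0
```

>>> apply_moves --linear '[[-0.03,0.2,0],[-0.06,0.4,0],[-0.1,0.6,0],[-0.14,0.8,0],[-0.157,0.87,0],[-0.157,0.87,0],[-0.157,0.87,0],[-0.157,0.87,0]]' --rot '[[0,0,0],[0,0,0],[0,0,0],[0,0,0],[0,0,0],[0,0,0],[0,0,0],[0,0,0]]' --grip '[52,52,52,52,52,52,52,52]'

```text
time_s: 36.5
eef_pos: [0.5417, 0.1653, 0.2491]
tcp_rot: [-0.038, -3.14, 0.003]
ft_force: [0.5, -0.1, -0.9]
grip_width: 0.0574
grip_force: 25.0
```

Run:
```python
from h import *
s=robot.get_state();print(s["ft_force"],s["grip_width"],s["grip_force"])
plan([(.5416,.17,.11,3.124),(.5416,.17,.074,3.124)])
```

```text
[ 0.53946209 -0.13493293 -0.92033165] 0.057433380426866985 24.9992902809754
at [0.5417 0.1653 0.2491] 3.118 J6 -1.27 t 36.5
rows 5 lin [0.002, 0.031, 0.927] rz -0.002
  -> [0.542 0.17  0.11 ] 3.124
rows 2 lin [0.0, 0.0, 0.24] rz -0.0
  -> [0.542 0.17  0.074] 3.124
```

>>> apply_moves --linear '[[0,0,0.2],[0,0.01,0.4],[0,0.02,0.6],[0,0.02,0.8],[0,0.02,0.92],[0,0.02,0.926],[0,0.02,0.926]]' --rot '[[0,0,0],[0,0,0],[0,0,0],[0,0,0],[0,0,0],[0,0,0],[0,0,0]]' --grip '[52,52,52,52,52,52,52]'

```text
time_s: 37.08
eef_pos: [0.5417, 0.1688, 0.1102]
tcp_rot: [-0.038, -3.14, 0.002]
ft_force: [0.1, 1.0, -0.8]
grip_width: 0.0576
grip_force: 25.0
```

>>> apply_moves --linear '[[0,0,0.08],[0,0,0.15],[0,0,0.2],[0,0,0.245],[0,0,0.245],[0,0,0.245]]' --rot '[[0,0,0],[0,0,0],[0,0,0],[0,0,0],[0,0,0],[0,0,0]]' --grip '[52,52,52,52,52,52]'

```text
time_s: 37.58
eef_pos: [0.5421, 0.1703, 0.0738]
tcp_rot: [-0.036, -3.141, 0.0]
ft_force: [0.0, -1.0, -0.2]
grip_width: 0.0573
grip_force: 25.0
```

>>> apply_moves --linear '[[0,0,0],[0,0,0],[0,0,0],[0,0,0],[0,0,0]]' --rot '[[0,0,0],[0,0,0],[0,0,0],[0,0,0],[0,0,0]]' --grip '[52,72,72,72,72]'

```text
time_s: 38.0
eef_pos: [0.5424, 0.1704, 0.0742]
tcp_rot: [0.035, 3.141, 0.0]
ft_force: [0.3, -0.3, -0.5]
grip_width: 0.072
grip_force: 0.0
```

>>> apply_moves --linear '[[0,0,-0.1],[0,0,-0.3],[0,0,-0.6],[0,0,-0.9],[0,0,-1],[0,0,-1],[0,0,-1],[0,0,-1]]' --rot '[[0,0,0],[0,0,0],[0,0,0],[0,0,0],[0,0,0],[0,0,0],[0,0,0],[0,0,0]]' --grip '[72,72,72,72,72,72,72,72]'

```text
time_s: 38.67
eef_pos: [0.5414, 0.1701, 0.2228]
tcp_rot: [-0.036, -3.139, 0.001]
ft_force: [0.4, 0.7, -0.5]
grip_width: 0.0721
grip_force: 0.0
```

Run:
```python
from h import *
plan([(.40,.12,.23,3.124)])
```

```text
at [0.5414 0.1701 0.2228] 3.119 J6 -1.26 t 38.6667
rows 3 lin [0.467, -0.178, -0.024] rz -0.001
rows 3 lin [0.468, -0.177, -0.024] rz -0.001
  -> [0.4  0.12 0.23] 3.124
```

Run:
```python
from h import *
print("pot",ray("top",122,298,.10),"sticks",ray("top",125,298,.2))
plan([(.40,.215,.23,3.124),(.40,.215,.105,3.124)])
```

```text
pot [0.32238807 0.41095272 0.1       ] sticks [0.32820142 0.36925674 0.2       ]
at [0.5414 0.1701 0.2228] 3.119 J6 -1.26 t 38.6667
rows 5 lin [0.949, 0.278, -0.048] rz -0.002
  -> [0.4   0.215 0.23 ] 3.124
rows 4 lin [0.0, 0.0, 0.833] rz -0.0
  -> [0.4   0.215 0.105] 3.124
```

>>> apply_moves --linear '[[0.949,0.278,-0.048],[0.949,0.278,-0.048],[0.949,0.278,-0.048],[0.949,0.278,-0.048],[0.949,0.278,-0.048],[0.949,0.278,-0.048]]' --rot '[[0,0,0],[0,0,0],[0,0,0],[0,0,0],[0,0,0],[0,0,0]]' --grip '[40,20,0,0,0,0]'

```text
time_s: 39.17
eef_pos: [0.3994, 0.2152, 0.2298]
tcp_rot: [-0.032, -3.14, 0.002]
ft_force: [0.3, 0.5, 1.2]
grip_width: 0.0349
grip_force: 0.0
```

>>> apply_moves --linear '[[0,0,0.2],[0,0,0.4],[0,0,0.6],[0,0,0.75],[0,0,0.833],[0,0,0.833],[0,0,0.833]]' --rot '[[0,0,0],[0,0,0],[0,0,0],[0,0,0],[0,0,0],[0,0,0],[0,0,0]]' --grip '[0,0,0,0,0,0,0]'

```text
time_s: 39.75
eef_pos: [0.4011, 0.2147, 0.1049]
tcp_rot: [-0.037, -3.139, 0.002]
ft_force: [-0.2, 0.3, 0.1]
grip_width: 0.0003
grip_force: 0.0
```

Run:
```python
from h import *
s=robot.get_state();print(s["ft_force"],s["grip_width"])
plan([(.44,.215,.105,3.124),(.60,.215,.105,3.124)])
im,c=snap("top","t8")
cv2.imwrite("pics/t8c.png",cv2.resize(im[140:320,110:430],None,fx=2.5,fy=2.5,interpolation=cv2.INTER_CUBIC))
```

```text
[-0.15289522  0.3410312   0.09711447] 0.00030041802906375357
at [0.4011 0.2147 0.1049] 3.118 J6 -1.08 t 39.75
rows 2 lin [-0.259, 0.008, -0.001] rz -0.002
  -> [0.44  0.215 0.105] 3.124
rows 3 lin [-0.533, 0.009, -0.0] rz -0.0
rows 3 lin [-0.533, 0.009, -0.0] rz -0.0
  -> [0.6   0.215 0.105] 3.124
```

View pics/t8c.png

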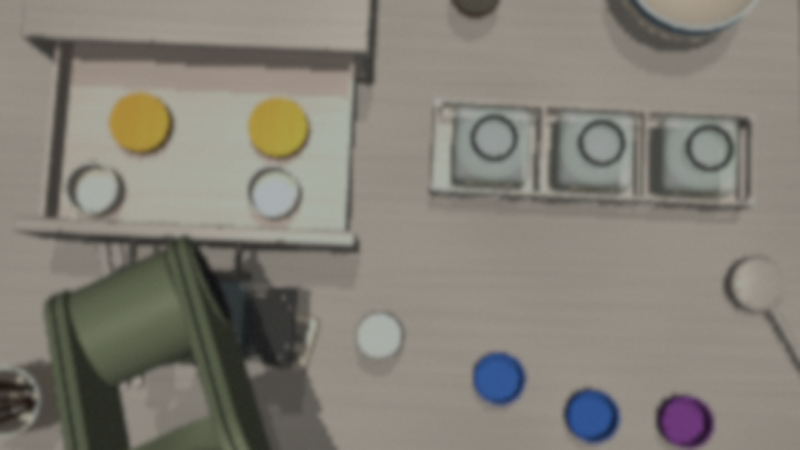

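Both lids and both cups are in the drawer. One cup was nudged left, to crop (95,188), but it stands inside. I'll push the drawer shut slowly.

>>> apply_moves --linear '[[-0.12,0,0],[-0.22,0,0],[-0.33,0,0],[-0.44,0,0],[-0.56,0,0],[-0.68,0,0],[-0.8,0,0],[-0.92,0,0]]' --rot '[[0,0,0],[0,0,0],[0,0,0],[0,0,0],[0,0,0],[0,0,0],[0,0,0],[0,0,0]]' --grip '[0,0,0,0,0,0,0,0]'

```text
time_s: 40.47
eef_pos: [0.5398, 0.2124, 0.1071]
tcp_rot: [0.036, 3.141, 0.002]
ft_force: [-2.4, 1.6, -0.0]
grip_width: 0.0008
grip_force: 0.9
```

>>> apply_moves --linear '[[-0.1,0.006,0],[-0.2,0.006,0],[-0.28,0.006,0],[-0.35,0.006,0],[-0.4,0.006,0],[-0.44,0.006,0],[-0.46,0.006,0],[-0.46,0.006,0]]' --rot '[[0,0,0],[0,0,0],[0,0,0],[0,0,0],[0,0,0],[0,0,0],[0,0,0],[0,0,0]]' --grip '[0,0,0,0,0,0,0,0]'

```text
time_s: 41.13
eef_pos: [0.6084, 0.2115, 0.1062]
tcp_rot: [0.036, 3.14, 0.0]
ft_force: [-0.5, -0.7, 0.2]
grip_width: 0.0005
grip_force: 0.0
```

Run:
```python
from h import *
s=robot.get_state();print(s["ft_force"])
plan([(.616,.215,.105,3.124)])
```

```text
[-0.54359076 -0.67546586  0.18235872]
at [0.6084 0.2115 0.1062] 3.119 J6 -1.23 t 41.1333
rows 2 lin [-0.05, 0.025, 0.008] rz -0.002
  -> [0.616 0.215 0.105] 3.124
```

Now I'll creep forward until contact force shows the stop.

>>> apply_moves --linear '[[-0.015,0,0],[-0.03,0,0],[-0.045,0,0],[-0.045,0,0]]' --rot '[[0,0,0],[0,0,0],[0,0,0],[0,0,0]]' --grip '[0,0,0,0]'

```text
time_s: 41.47
eef_pos: [0.6149, 0.2114, 0.1061]
tcp_rot: [0.035, 3.141, -0.0]
ft_force: [-0.1, 0.1, 0.0]
grip_width: 0.0003
grip_force: 0.0
```

>>> apply_moves --linear '[[-0.01,0,0],[-0.02,0,0],[-0.02,0,0],[-0.02,0,0]]' --rot '[[0,0,0],[0,0,0],[0,0,0],[0,0,0]]' --grip '[0,0,0,0]'

```text
time_s: 41.8
eef_pos: [0.6178, 0.2113, 0.1061]
tcp_rot: [0.035, 3.141, -0.0]
ft_force: [-0.3, -0.1, 0.1]
grip_width: 0.0004
grip_force: 0.0
```

>>> apply_moves --linear '[[-0.01,0,0],[-0.02,0,0],[-0.03,0,0],[-0.03,0,0]]' --rot '[[0,0,0],[0,0,0],[0,0,0],[0,0,0]]' --grip '[0,0,0,0]'

```text
time_s: 42.13
eef_pos: [0.6224, 0.2111, 0.106]
tcp_rot: [0.036, 3.141, -0.0]
ft_force: [0.1, 0.3, -0.5]
grip_width: 0.0008
grip_force: 0.1
```

Run:
```python
from h import *
s=robot.get_state();print(s["ft_force"],s["eef_pos"])
im,c=snap("side","s9")
cv2.imwrite("pics/s9c.png",cv2.resize(im[140:320,60:320],None,fx=3,fy=3,interpolation=cv2.INTER_CUBIC))
```

```text
[ 0.08032814  0.32942824 -0.53072409] [0.62241664 0.2111483  0.1060426 ]
```

View pics/s9c.png

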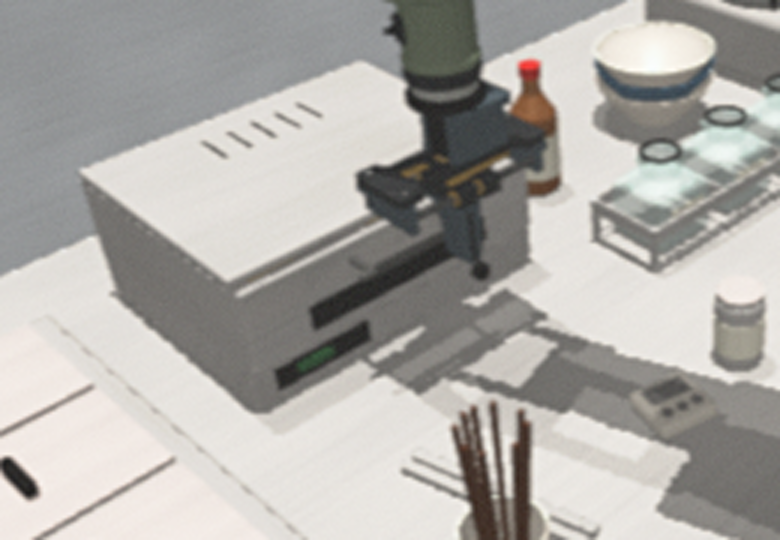

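The side view shows the steriliser front looking closed, with the gripper still in front of it. I'll back off and compare the top view with the first picture by numbers.

>>> apply_moves --linear '[[0.2,0,0],[0.4,0,0],[0.6,0,0],[0.6,0,-0.3],[0.6,0,-0.6],[0.6,0,-0.8],[0.6,0,-0.8]]' --rot '[[0,0,0],[0,0,0],[0,0,0],[0,0,0],[0,0,0],[0,0,0],[0,0,0]]' --grip '[0,0,0,0,0,0,0]'

```text
time_s: 42.77
eef_pos: [0.5358, 0.2147, 0.2346]
tcp_rot: [0.035, 3.126, 0.009]
ft_force: [1.3, 1.2, 1.0]
grip_width: 0.0006
grip_force: 0.0
```

>>> apply_moves --linear '[[0.3,-0.9,0],[0.3,-0.9,0],[0.3,-0.9,0],[0.3,-0.9,0],[0.3,-0.9,0]]' --rot '[[0,0,0],[0,0,0],[0,0,0],[0,0,0],[0,0,0]]' --grip '[0,0,0,0,0]'

```text
time_s: 43.18
eef_pos: [0.4826, 0.0762, 0.2264]
tcp_rot: [0.041, 3.141, -0.002]
ft_force: [0.0, -0.3, -0.6]
grip_width: 0.0002
grip_force: 0.0
```

>>> apply_moves --linear '[[0.1,-0.9,0],[0.1,-0.9,0],[0.1,-0.9,0],[0.1,-0.9,0],[0.1,-0.9,0],[0.1,-0.9,0]]' --rot '[[0,0,0],[0,0,0],[0,0,0],[0,0,0],[0,0,0],[0,0,0]]' --grip '[0,0,0,0,0,0]'

```text
time_s: 43.68
eef_pos: [0.4665, -0.055, 0.2261]
tcp_rot: [0.038, 3.141, 0.001]
ft_force: [-0.7, 0.0, 0.2]
grip_width: 0.0004
grip_force: 0.0
```

Run:
```python
from h import *
a=cv2.imread("pics/top0.png",0).astype(np.float32); im,c=snap("top","t10"); b=cv2.cvtColor(im,cv2.COLOR_BGR2GRAY).astype(np.float32)
r=np.s_[160:200,155:230]
print("diff",np.abs(a-b)[r].mean(),np.abs(a-b)[r].max())
T=a[170:190,160:222]
R=cv2.matchTemplate(b[150:240,140:240],T,cv2.TM_CCOEFF_NORMED);print(cv2.minMaxLoc(R), "expect (20,20)")
print("colmean0",a[160:196,175:205].mean(1).round(0).astype(int).tolist());print("colmean1",b[160:196,175:205].mean(1).round(0).astype(int).tolist())
A=cv2.resize(a[140:290,110:300],None,fx=2,fy=2);B=cv2.resize(b[140:290,110:300],None,fx=2,fy=2)
S=cv2.cvtColor(cv2.imread("pics/side0.png"),cv2.COLOR_BGR2GRAY)[140:290,80:270]
im2,_=snap("side","s10");S2=cv2.cvtColor(im2,cv2.COLOR_BGR2GRAY)[140:290,80:270]
cv2.imwrite("pics/cmp.png",np.vstack([np.hstack([A,B]),np.hstack([cv2.resize(S,None,fx=2,fy=2),cv2.resize(S2,None,fx=2,fy=2)])]))
```

```text
diff 21.691668 83.0
(-0.7103169560432434, 0.972438633441925, (29, 2), (20, 17)) expect (20,20)
colmean0 [118, 136, 144, 139, 120, 89, 65, 55, 49, 39, 30, 36, 52, 65, 73, 83, 91, 87, 74, 65, 65, 78, 96, 106, 102, 90, 79, 80, 95, 114, 126, 130, 130, 130, 130, 130]
colmean1 [123, 116, 90, 67, 58, 52, 42, 30, 31, 44, 59, 70, 80, 86, 84, 74, 68, 69, 85, 104, 115, 113, 101, 85, 82, 96, 117, 132, 136, 137, 138, 138, 137, 136, 134, 128][ WARN:0@2.330] global loadsave.cpp:1063 imwrite_ Unsupported depth image for selected encoder is fallbacked to CV_8U.
```

View pics/cmp.png

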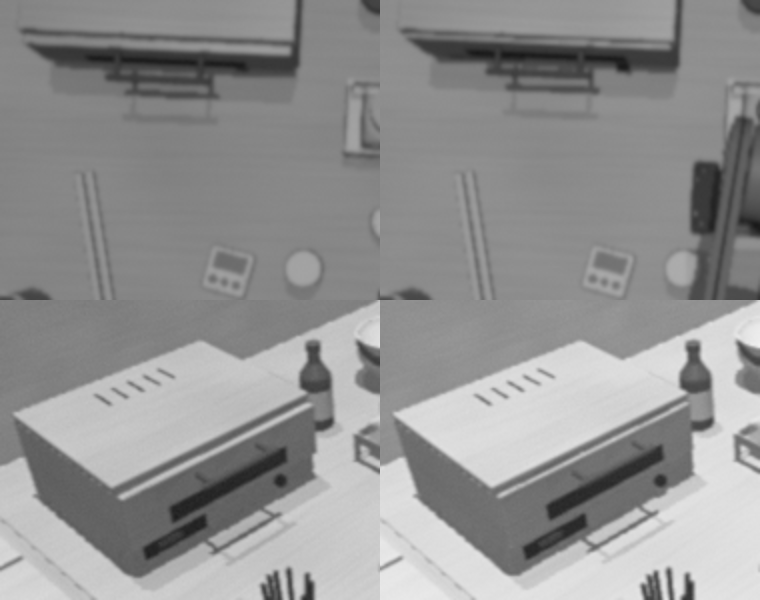

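The comparison shows the handle 3 px further back than at the start, so the drawer was about 15 mm open to begin with and isn't fully shut yet. The push was in contact but short, so I'll push further until the stop answers.

Run:
```python
from h import *
plan([(.575,.215,.23,3.124),(.575,.215,.105,3.124),(.62,.215,.105,3.124)])
```

```text
at [ 0.4665 -0.054   0.226 ] 3.12 J6 -1.69 t 43.7833
rows 5 lin [-0.342, 0.904, -0.013] rz -0.001
rows 5 lin [-0.344, 0.904, -0.013] rz -0.001
  -> [0.575 0.215 0.23 ] 3.124
rows 4 lin [0.0, 0.0, 0.833] rz 0.0
  -> [0.575 0.215 0.105] 3.124
rows 3 lin [-0.3, 0.005, 0.0] rz -0.0
  -> [0.62  0.215 0.105] 3.124
```

>>> apply_moves --linear '[[-0.342,0.904,-0.013],[-0.342,0.904,-0.013],[-0.342,0.904,-0.013],[-0.342,0.904,-0.013],[-0.342,0.904,-0.013]]' --rot '[[0,0,0],[0,0,0],[0,0,0],[0,0,0],[0,0,0]]' --grip '[0,0,0,0,0]'

```text
time_s: 44.2
eef_pos: [0.5217, 0.0847, 0.2277]
tcp_rot: [0.025, 3.141, 0.003]
ft_force: [0.2, 0.1, 0.6]
grip_width: 0.0002
grip_force: 0.0
```

>>> apply_moves --linear '[[-0.344,0.904,-0.013],[-0.344,0.904,-0.013],[-0.344,0.904,-0.013],[-0.344,0.904,-0.013],[-0.344,0.904,-0.013],[-0.344,0.904,-0.013],[-0.344,0.904,-0.013]]' --rot '[[0,0,0],[0,0,0],[0,0,0],[0,0,0],[0,0,0],[0,0,0],[0,0,0]]' --grip '[0,0,0,0,0,0,0]'

```text
time_s: 44.78
eef_pos: [0.5741, 0.2132, 0.2297]
tcp_rot: [-0.034, -3.14, 0.002]
ft_force: [-0.4, 0.3, -0.8]
grip_width: 0.0006
grip_force: 0.0
```

>>> apply_moves --linear '[[0,0,0.2],[0,0,0.4],[0,0,0.6],[0,0,0.75],[0,0,0.833],[0,0,0.833],[0,0,0.833]]' --rot '[[0,0,0],[0,0,0],[0,0,0],[0,0,0],[0,0,0],[0,0,0],[0,0,0]]' --grip '[0,0,0,0,0,0,0]'

```text
time_s: 45.37
eef_pos: [0.5745, 0.2122, 0.1052]
tcp_rot: [-0.037, -3.141, 0.001]
ft_force: [-0.2, -0.5, -0.9]
grip_width: 0.0004
grip_force: 0.0
```

>>> apply_moves --linear '[[-0.1,0,0],[-0.2,0,0],[-0.28,0,0],[-0.32,0,0],[-0.34,0,0],[-0.35,0,0],[-0.36,0,0],[-0.36,0,0]]' --rot '[[0,0,0],[0,0,0],[0,0,0],[0,0,0],[0,0,0],[0,0,0],[0,0,0],[0,0,0]]' --grip '[0,0,0,0,0,0,0,0]'

```text
time_s: 46.03
eef_pos: [0.6287, 0.2122, 0.1054]
tcp_rot: [0.035, 3.141, -0.0]
ft_force: [0.9, 0.1, 0.7]
grip_width: -0.0001
grip_force: 0.1
```

>>> apply_moves --linear '[[-0.01,0,0],[-0.015,0,0],[-0.02,0,0],[-0.02,0,0]]' --rot '[[0,0,0],[0,0,0],[0,0,0],[0,0,0]]' --grip '[0,0,0,0]'

```text
time_s: 46.37
eef_pos: [0.6293, 0.2121, 0.1052]
tcp_rot: [-0.035, -3.136, 0.001]
ft_force: [-7.1, -1.4, 5.5]
grip_width: 0.0005
grip_force: 3.6
```

>>> apply_moves --linear '[[-0.01,0,0],[-0.015,0,0],[-0.02,0,0],[-0.02,0,0]]' --rot '[[0,0,0],[0,0,0],[0,0,0],[0,0,0]]' --grip '[0,0,0,0]'

```text
time_s: 46.7
eef_pos: [0.6293, 0.2121, 0.1053]
tcp_rot: [-0.035, -3.13, 0.002]
ft_force: [-14.7, -0.3, 9.0]
grip_width: 0.0007
grip_force: 7.1
```

The stop is firm: 15 N with no further motion. I'll back off, check that the drawer hasn't come back with the tool, and clear away.

>>> apply_moves --linear '[[0.1,0,0],[0.3,0,0],[0.5,0,0],[0.6,0,0],[0.6,0,-0.3],[0.6,0,-0.6],[0.6,0,-0.8],[0.6,0,-0.8]]' --rot '[[0,0,0],[0,0,0],[0,0,0],[0,0,0],[0,0,0],[0,0,0],[0,0,0],[0,0,0]]' --grip '[0,0,0,0,0,0,0,0]'

```text
time_s: 47.37
eef_pos: [0.5489, 0.2157, 0.2336]
tcp_rot: [0.035, 3.126, 0.009]
ft_force: [0.9, 0.8, 0.3]
grip_width: 0.0003
grip_force: 0.0
```

>>> apply_moves --linear '[[0.4,-0.9,0],[0.4,-0.9,0],[0.4,-0.9,0],[0.4,-0.9,0],[0.4,-0.9,0]]' --rot '[[0,0,0],[0,0,0],[0,0,0],[0,0,0],[0,0,0]]' --grip '[0,0,0,0,0]'

```text
time_s: 47.78
eef_pos: [0.4798, 0.0771, 0.2252]
tcp_rot: [-0.041, -3.141, 0.003]
ft_force: [0.1, 0.2, -0.2]
grip_width: 0.0005
grip_force: 0.0
```

>>> apply_moves --linear '[[0.1,-0.9,0],[0.1,-0.9,0],[0.1,-0.9,0],[0.1,-0.9,0],[0.1,-0.9,0],[0.1,-0.9,0],[0.1,-0.9,0]]' --rot '[[0,0,0],[0,0,0],[0,0,0],[0,0,0],[0,0,0],[0,0,0],[0,0,0]]' --grip '[0,0,0,0,0,0,0]'

```text
time_s: 48.37
eef_pos: [0.4644, -0.053, 0.225]
tcp_rot: [0.034, 3.141, 0.001]
ft_force: [0.3, 0.3, -0.8]
grip_width: 0.0004
grip_force: 0.0
```

Run:
```python
from h import *
a=cv2.imread("pics/top0.png",0); p=cv2.imread("pics/t10.png",0); im,c=snap("top","t11"); b=cv2.cvtColor(im,cv2.COLOR_BGR2GRAY)
T=a[175:186,160:222]
for q in(a,p,b):
    R=cv2.matchTemplate(q[150:240,150:240],T,cv2.TM_CCOEFF_NORMED);_,v,_,l=cv2.minMaxLoc(R)
    y=R[:,l[0]];k=l[1];d=.5*(y[k-1]-y[k+1])/(y[k-1]-2*y[k]+y[k+1])
    print(v,l[0],k+d, ray("top",191,179.7+k+d-25,.129)[0])
for n,x,y in(("timer",214,265),("tin",262,274),("tongs",157,260)):
    T=a[y-16:y+16,x-12:x+12];R=cv2.matchTemplate(b[y-26:y+26,x-22:x+22],T,cv2.TM_CCOEFF_NORMED);print(n,cv2.minMaxLoc(R)[1::2])
print(robot.get_state()["ft_force"])
```

```text
1.0 10 24.983673 0.6355852591794527
0.9511623382568359 10 21.934395 0.6438042456143513
0.8800888657569885 10 19.683554 0.6498812989777274
timer (0.9963056445121765, (10, 10))
tin (0.6413135528564453, (9, 10))
tongs (0.9963153600692749, (10, 10))
[0.01532735 0.32939132 0.35287978]
```

```bash
python3 -c "
from plant import robot
print(robot.close_job())"
```

```text
the job is handed in; nothing more can be done
None
```

Job handed in: both stuck lids (the middle jar was already open) and both white cups are in the steriliser drawer, and the drawer is pushed shut against its stop.

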